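# Pack the drives and latch the case

### The arm

A 7-joint arm with a two-finger parallel gripper is mounted at the origin on the work surface. World frame = base frame: x ahead of the robot, y to its left, z up, the work surface at z = 0. Lengths are in m, angles in rad, forces in N, time in s.
With the tool pointing down it reaches from about 0.4 to 0.85 m from the base axis. Payload 4.5 kg.
Tool frame: the origin (TCP) lies between the finger pads; the fingertips stand 25 mm ahead of it and the grasp point (between the pads) lies 6 mm ahead of it (r.tips_ahead is the distance from the TCP to the fingertips, in m); z points along the fingers, y is the direction in which the jaws open and shut (so a half turn about z gives the same grasp; the last joint's range is limited). The gripper opens to 88 mm and grips with 3 to 60 N. Pads are 18 mm wide; open, the fingers measure 123 mm over their backs; the gripper's body (75 mm by 187 mm) begins 45 mm behind the grasp point.
Start: joints at [-1.182, 0.689, -0.195, 1.565, 0.157, 0.902, -0.215], TCP at [0.217, 0.586, 0.264] pointing down, gripper open.
Joint ranges: [-3.01, 3.01], [-0.46, 2.08], [-1.47, 1.51], [0.13, 2.56], [-1, 4.14], [0.04, 2.09], [-2.66, 2.66]. Speed limits (rad/s): [2.57, 2.57, 3.14, 3.14, 3.14, 3.14, 3.14].

### API

Orientations are given as a unit quaternion [x, y, z, w].
In Python, from plant import r, imaging gives the robot as it stands.
- The arm moves only by the tool send_rows, never from a script. Its argument "moves" is one flat list of numbers, 6 for each row, row after row: the shift along the tool's x, y, z in m, then the turn, a rotation vector about the tool's x, y, z in degrees. A call has exactly 5 rows; each row is the pose to reach, as a shift and turn from the pose measured when the call began, along the tool's axes at that moment; what a row does not reach only later rows make up. A row lasts 1/12 s, in which the tool goes at most 41.7 mm and 7.16 degrees, less where a joint would pass 70% of its speed; a pose out of reach is approached as far as the arm can. A call with a gripper value outside its range is refused whole. "claw" is the closure, from -1 (fully open) to 1 (shut), so that 0 is half open, set as the call begins (left out, the last holds). The fingers move at their own pace and stop on an object; "grip_force" is the grip in N (left out, the last holds). Time passes only in rows, so rows that repeat a pose let the fingers close, or fill a call up. It gives the time, the measured TCP pose, the force and the opening at its end, in the units of the state.
- r.get_state(): the state, without advancing time (a new reading comes with each control period).
- imaging.snapshot(name): name is "scene" or "top"; returns a dict with "image" (384x512x3 uint8, red, green, blue), "depth" (384x512 float32, m along the optical axis (not along the pixel's ray), 0 where there is no reading), "mtx" (3x3 intrinsics, pixels), "rvec" (rotation vector, rad) and "tvec" (3), from world to camera coordinates, as OpenCV has them. Camera axes: x right, y down, z forward; pixel columns grow to the right and rows downward; lengths in m; the calibration is good to about 2 mm. A picture is of the moment at which its call begins.
- r.finish_job(): hands the job in, once; it reports no verdict.
Trained networks look in a picture, given as the dict that the camera call returned (one of the last four; its "shot" number tells which), for a name from the list of things; names that differ only in an ending like _2 or _b are one class to them, and where a whole thing is asked for, a point or a joint stands for the part that bears it (a point fixed in the world has none). Each returns a list of dicts, best first, with "score" (0 to 1); they miss things now and then, are a little off and sometimes report something else, mostly with a low value. They report only what shows in the picture. A call takes as long as a camera call. They do not tell look-alikes from the thing itself.
- imaging.look_for(query, picture): "box" ([centre column, centre row, width, height] as shares, 0 to 1, of the picture: columns of its width, rows of its height, round what is visible of it).
- imaging.silhouettes(query, picture): "pixels" (384x512 bool, what is visible of it) and "box" ([centre column, centre row, width, height] as shares, 0 to 1, of the picture: columns of its width, rows of its height, round what is visible of it).
- imaging.pinpoint(query, picture): "point" ([column, row] as shares, 0 to 1, of the picture: columns of its width, rows of its height: a listed point, or the origin of a listed thing).
The state is a dict: "clock": time; "q": joint angles; "qd": joint speeds; "joint_torque": joint torques, N m; "tool_pos": TCP position; "eef_rot": TCP orientation; "contact_force": force on the tool from outside, world axes, zero at the start; "moment": the same for the moment, N m; "opening": opening from 0.0 (shut) to 1.0 (fully open).
Only numpy, scipy, OpenCV 4.12 (cv2) and the standard library are available. Lean on these libraries where they do the work, as an engineer would, in place of code of your own. Each camera call takes 0.05 s, during which the arm holds its last target.

### The job

Use the flat blade to lever up the stuck lid of the carrying case at its notch, open the lid wide and lay every drive from the desk flat on the floor of the case, none on top of another. Then shut the lid, hook the latch's claw over the keeper on the lid while its lever is up, swing the lever fully down, and see that the blade lies back on its cork mat. Leave the mouse, the power adapter and the notebooks where they are.

Things in the scene. Friction and masses are not known exactly. Their poses are not given: they have to be found in the camera images.
- case_floor (a point): Grey carrying case fixed to the desk, outside 260 (its x) x 150 (its y) x 46 mm high without the lid, walls 6 mm. This point is the centre of the inner floor, 14 mm above the desk, inside 248 x 138 mm, 32 mm deep. Case axes: x along its length, z up; the lid's hinge runs along its +y side; the latch and the pry notch are on its -y side
- notch (a point): Pry notch in the case's -y wall, right under the lid: 44 mm wide (x), 8 mm high, through the 6 mm wall. This point is the centre of its outer mouth, 42 mm above the desk and 70 mm along +x from the case's middle. Axes as the case's
- hinge_mid (a point): Middle of the lid's hinge line (along the case's x), at 46 mm height on the outer +y edge of the case. Axes as the case's
- lid (a joint): Angle of the black lid, 0 shut to 1.85 rad open. The lid is a flat plate 260 x 150 x 8 mm, its underside on the hinge line's height when shut, its free edge flush with the case's -y wall, no handle. It starts shut. A stiff hinge holds it at any angle; moving it takes about 2 N at the free edge
- keeper_top (a point): Keeper: a steel lip 28 mm wide (x), 3 mm thick, standing 13 mm above the lid's top on the lid's free edge, 60 mm along case -x from the middle; the upper 10 mm, above its foot plate, are what the claw catches. This point is the middle of its top edge on the hinge side (5 mm outside the case's -y wall). It moves with the lid and gives outward on a spring, at most 5 mm. Axes as the lid's (as the case's when shut)
- lever_pivot (a point): Pivot of the latch lever, fixed to the case 42 mm outside its -y wall, 42 mm above the desk, at case x = -60 mm; its axis is along the case's x. The latch stands on a 46 mm wide, 66 mm long, 25 mm high block. Axes as the case's
- lever (a joint): Latch lever, 0 fully down (level, pointing to case -y, away from the lid) to 1.66 rad up (just past upright). Steel handle 5 mm thick, 13 mm wide, from 28 to 50 mm from the pivot a paddle 18 mm wide. It starts up and stays where left; with the claw hooked it needs about 4 N at its end, then snaps over centre and stays down
- lever_tip (a point): Middle of the end of the lever's paddle, 50 mm from the pivot
- claw_pin (a point): Pin on the lever about which the claw turns, 14 mm from the lever's pivot: 50 degrees below level on the -y side with the lever down, so at (lever - 50 degrees) above level -y in general
- claw (a joint): Claw angle on the lever; larger is swung up, away from the keeper. Flat strap 32 mm wide, 60 long, 3 thick, with a 9 mm hook turned down at its end. Seen along the case's x, the strap's angle above level -y is 140 degrees + lever - claw; near 160 degrees laid over the keeper with the lever up. Starts almost upright at 90 to 106 degrees and stays there; past about 115 degrees it falls towards the keeper by itself
- claw_tip (a point): Middle of the lower end of the claw's hook. Hooked means it is on the hinge side of the keeper's lip (0 to 16 mm from keeper_top along +y) and below the lip's top by 2 mm or more
- claw_end (a point): Middle of the outer corner of the strap's upper face, above the hook, 60 mm from the claw's pin
- blade_grip (a point): Pry blade, loose, 60 g. This point is in its black handle, which is 90 mm long (x), 18 mm wide (y), 20 mm high (z); the point is half-way up, 35 mm from the handle's front end and 55 mm from its rear end; for prying hold it nearer the front. Its x axis points to the blade's tip. It starts flat on the cork mat
- blade_tip (a point): Middle of the tip of the steel blade: 16 mm wide (y), 2.4 mm thick (z), projecting 60 mm from the handle; 95 mm from blade_grip along its x, at half the handle's height
- mat_top (a point): Cork mat fixed to the desk, 200 (x) x 70 (y) x 4 mm; centre of its upper face
- drive1_mid (a point): Drive: aluminium block 62 (x) x 30 (y) x 16 mm (z), 40 to 85 g, lying on the desk; its centre. All drives are alike; some may be absent
- drive2_mid (a point): Drive: aluminium block 62 (x) x 30 (y) x 16 mm (z), 40 to 85 g, lying on the desk; its centre. All drives are alike; some may be absent
- drive3_mid (a point): Drive: aluminium block 62 (x) x 30 (y) x 16 mm (z), 40 to 85 g, lying on the desk; its centre. All drives are alike; some may be absent
- drive4_mid (a point): Drive: aluminium block 62 (x) x 30 (y) x 16 mm (z), 40 to 85 g, lying on the desk; its centre. All drives are alike; some may be absent
- mouse: Bystander: black computer mouse 105 x 60 x 34 mm; centre of its underside
- adapter: Bystander: black power adapter 85 x 55 x 38 mm; centre of its underside
- notebooks: Bystander: pile of notebooks 150 x 212 x 12 mm; centre of its underside
- blade: The whole pry blade; origin under the handle at its underside, 20 mm ahead of blade_grip; axes as blade_grip's
Things that resemble listed ones, but are neither listed nor needed, are in the scene too. What is shaped like the part that bears drive1_mid but blue, orange or pink is not meant.

How it is judged:
By the outcome, as a careful person would: the job done as asked, in the order asked, and still so for the second after the job is handed in, with the robot touching nothing.
Of drive1, drive2, drive3, drive4 only 2 to 4 are there at a start; the rules pass over those that are not, and their reading is None.
At some moment in a run one of drive1, drive2, drive3, drive4 may be knocked a few centimetres aside while the robot is not near it.
It also fails if it takes over 210 s, if anything falls off the work surface, if the arm or the gripper's body presses on something with over 40 N, if the wrist force passes 120 N, or if a joint passes its speed limit or range.

## Working session

There is one attempt and no reset: what is moved stays moved. The work goes in short steps, Python scripts to look and compute and a tool call to move; the robot and the scene stay as the last step left them, time stands still between calls to the robot, and variables do not carry over. Pictures are saved under pics/ and viewed, and the job is handed in when it is done.

Besides the shell and the picture viewer there is one more tool, called after ">>>" by a JSON object that holds its "method" and its "body", one argument or row to a line. send_rows: Moves the arm, as the interface text tells. Its arguments: {"type":"object","properties":{"moves":{"type":"array"},"claw":{"type":"number"},"grip_force":{"type":"number"}},"required":["moves"]}

```bash
ls; mkdir -p pics; cat > h.py <<'E'
import numpy as np, cv2
from scipy.spatial.transform import Rotation as R
from plant import r, imaging
def snap(n):
    return imaging.snapshot(n)
def save(img,name,scale=1.5):
    cv2.imwrite('pics/'+name, cv2.resize(img[:,:,::-1],None,fx=scale,fy=scale,interpolation=cv2.INTER_CUBIC))
def cam(p):
    return np.array(p['mtx']),R.from_rotvec(np.array(p['rvec']).ravel()).as_matrix(),np.array(p['tvec']).ravel()
def cloud(p):
    K,Rm,t=cam(p); d=p['depth']; h,w=d.shape
    u,v=np.meshgrid(np.arange(w),np.arange(h))
    X=np.stack([(u-K[0,2])/K[0,0]*d,(v-K[1,2])/K[1,1]*d,d],-1)
    W=(X-t)@Rm; W[d==0]=np.nan
    return W
def ray(p,u,v,z):
    K,Rm,t=cam(p); c=-Rm.T@t
    dr=Rm.T@np.array([(u-K[0,2])/K[0,0],(v-K[1,2])/K[1,1],1.])
    return c+dr*(z-c[2])/dr[2]
def proj(p,X):
    K,Rm,t=cam(p); Y=np.atleast_2d(X)@Rm.T+t; q=Y@K.T; return q[:,:2]/q[:,2:]
def st():
    s=r.get_state(); print('t',round(s['clock'],2),'pos',np.round(s['tool_pos'],4),'q',np.round(s['eef_rot'],4),'F',np.round(s['contact_force'],1),'op',round(s['opening'],3)); return s
E
python3 - <<'E'
from h import *
s=st(); print(s)
for n in ['scene','top']:
    p=snap(n); save(p['image'],n+'0.png'); K,Rm,t=cam(p); print(n,'cam at',-Rm.T@t, 'fwd',Rm[2],K[0,0],p['shot'])
    np.save(n+'0.npy',p,allow_pickle=True)
E
```

```text
pics
t 0.0 pos [0.217  0.5855 0.2629] q [ 1.764e-01  9.843e-01 -9.000e-04 -1.000e-04] F [-0.8  0.4  0. ] op 0.998
{'clock': 0.0, 'q': array([-1.18217158,  0.69000174, -0.19453889,  1.5663161 ,  0.15733117,
        0.90248949, -0.21508377]), 'qd': array([-1.47375343e-03,  1.31941052e-03,  2.80715375e-05,  1.38052733e-03,
       -5.81392447e-04, -2.91041597e-04,  8.90369044e-04]), 'joint_torque': array([-2.01958901e-04, -5.27551138e+01, -1.26660157e+00, -1.53425163e+01,
       -5.25335013e-02,  6.44850676e-03,  1.49773327e-04]), 'tool_pos': array([0.21697927, 0.58551729, 0.26290699]), 'eef_rot': array([ 1.76416270e-01,  9.84315231e-01, -9.04231125e-04, -9.29467871e-05]), 'contact_force': array([-0.77673839,  0.36742212,  0.01375339]), 'moment': array([0.0481733 , 0.02375206, 0.01721007]), 'opening': 0.9975191856139427}
scene cam at [1.00135524 0.25384765 0.90543417] fwd [-0.45275413 -0.2991481  -0.83995483] 385.44960405156786 1
top cam at [ 0.33931319 -0.0524781   1.09327671] fwd [ 2.10969663e-01  3.52670270e-04 -9.77492546e-01] 410.21553351178056 2
```

View pics/scene0.png

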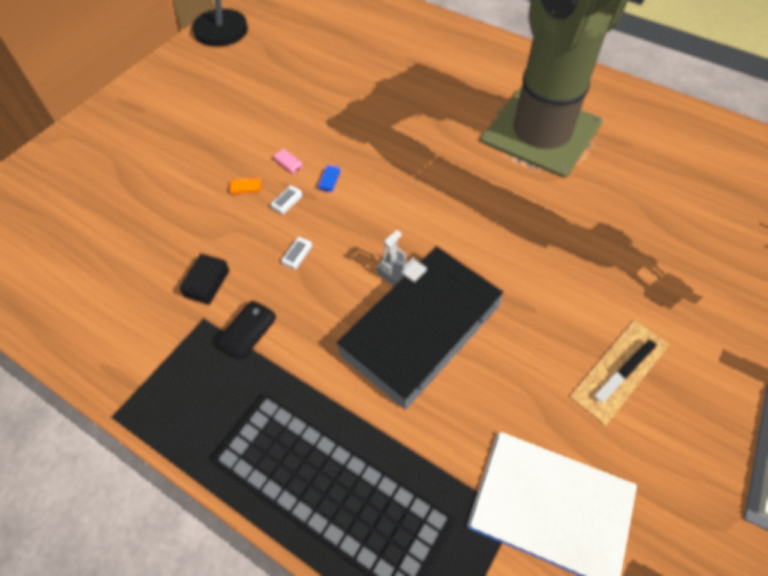

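View pics/top0.png

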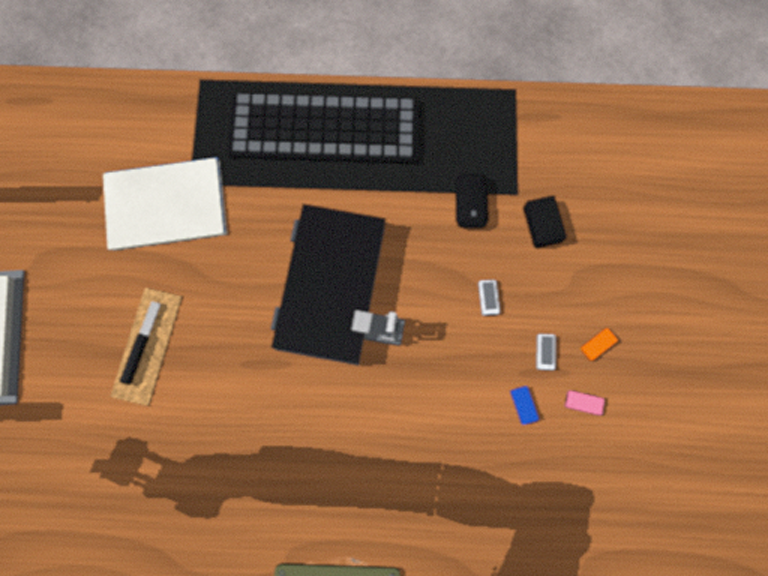

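```bash
python3 - <<'E'
from h import *
for n in ['top','scene']:
    p=snap(n)
    W=cloud(p)
    print(n,'desk z',np.nanmedian(W[...,2]))
    for q in ['case_floor','notch','hinge_mid','keeper_top','lever_pivot','lever_tip','claw_pin','claw_tip','claw_end','blade_grip','blade_tip','mat_top','drive1_mid','mouse','adapter','notebooks']:
        o=imaging.pinpoint(q,p)
        for d in o[:5]:
            u,v=d['point'][0]*512,d['point'][1]*384
            z={'case_floor':.014,'notch':.042,'hinge_mid':.046,'keeper_top':.067,'lever_pivot':.042,'lever_tip':.092,'claw_pin':.05,'claw_tip':.1,'claw_end':.1,'blade_grip':.014,'blade_tip':.014,'mat_top':.004,'drive1_mid':.008}.get(q,0)
            print(q,round(d['score'],2),np.round([u,v],1),'ray',np.round(ray(p,u,v,z)[:2],4),'cloud',np.round(W[int(np.clip(v,0,383)),int(np.clip(u,0,511))],4))
    if n=='top':
        m=(W[...,2]>.046)&(W[...,2]<.062)
        for q in ['lid']:
            for d in imaging.silhouettes(q,p)[:2]:
                mm=d['pixels']&(abs(W[...,2]-.054)<.004)
                P=W[mm]; print(q,d['score'],mm.sum(),np.median(P[:,2]))
                rc=cv2.minAreaRect((P[:,:2]*1000).astype(np.float32)); print(rc, cv2.boxPoints(rc))
E
```

```text
top desk z 0.0007135184780299585
case_floor 0.53 [265.8 214.5] ray [ 0.5113 -0.0934] cloud [ 0.5056 -0.0897  0.0576]
case_floor 0.25 [ 93.9 230.1] ray [0.4559 0.358 ] cloud [0.4552 0.3573 0.0221]
notch 0.55 [248.  166.7] ray [ 0.6338 -0.0423] cloud [ 0.6325 -0.0423  0.0533]
hinge_mid 0.63 [189.8 183.4] ray [0.5825 0.1087] cloud [ 0.5944  0.1182 -0.0007]
lever_pivot 0.95 [257.1 218.3] ray [ 0.4962 -0.07  ] cloud [ 0.4876 -0.0688  0.1046]
lever_pivot 0.67 [259.9 217.6] ray [ 0.4983 -0.0773] cloud [ 0.4893 -0.0735  0.1107]
lever_tip 0.54 [258.2 216.3] ray [ 0.4938 -0.0719] cloud [ 0.4922 -0.071   0.1076]
claw_pin 0.43 [265.1 219.8] ray [ 0.4918 -0.0906] cloud [ 0.4978 -0.0913  0.0233]
claw_end 0.39 [260.6 214.2] ray [ 0.498  -0.0775] cloud [ 0.497  -0.0757  0.1091]
blade_grip 0.63 [ 88.4 236.9] ray [0.4376 0.3703] cloud [0.439  0.3677 0.0241]
blade_tip 0.81 [104.3 200. ] ray [0.5372 0.3392] cloud [0.5417 0.3437 0.0045]
blade_tip 0.42 [ 89.9 233.3] ray [0.4471 0.3675] cloud [0.4471 0.3671 0.0213]
drive1_mid 0.67 [349.6 268.4] ray [ 0.3771 -0.3151] cloud [ 0.3777 -0.3109  0.0192]
drive1_m
[... 2319 characters left out ...]
3909 -0.4233] cloud [ 0.3941 -0.4235  0.0125]
drive1_mid 0.62 [162.5 123.2] ray [ 0.4828 -0.4507] cloud [ 0.4892 -0.4442  0.0185]
drive1_mid 0.62 [218.4 118.6] ray [ 0.3742 -0.3148] cloud [ 0.3779 -0.3128  0.0153]
drive1_mid 0.45 [137.6 189.7] ray [ 0.708  -0.3478] cloud [ 0.7187 -0.3269  0.0433]
mouse 0.79 [168.5 220.2] ray [ 0.7329 -0.2177] cloud [ 0.7425 -0.2027  0.0316]
adapter 0.61 [137.6 188. ] ray [ 0.7012 -0.357 ] cloud [ 0.7151 -0.3316  0.0396]
notebooks 0.7 [191.5 133. ] ray [ 0.4613 -0.3548] cloud [ 0.4718 -0.345   0.0164]
notebooks 0.62 [364.5 334.8] ray [0.7197 0.3407] cloud [0.7229 0.3378 0.0135]
notebooks 0.47 [139.7 187.8] ray [ 0.6975 -0.3523] cloud [ 0.7105 -0.328   0.0414]
```

```bash
cat >> h.py <<'E'
YAW=np.deg2rad(-9.25); CO=np.array([.5733,.0323,0.])
def CX(yaw=None):
    y=YAW if yaw is None else yaw
    return np.array([[np.cos(y),-np.sin(y),0],[np.sin(y),np.cos(y),0],[0,0,1]])
def c2w(P,yaw=None,co=None):
    return np.atleast_2d(P)@CX(yaw).T+(CO if co is None else co)
def w2c(P): return (np.atleast_2d(P)-CO)@CX()
def overlay(p,segs,name,box,scale):
    u0,v0,u1,v1=box
    im=cv2.resize(p['image'][v0:v1,u0:u1,::-1],None,fx=scale,fy=scale,interpolation=cv2.INTER_CUBIC)
    for a,b,c in segs:
        q=(proj(p,np.array([a,b]))-[u0,v0]+.5)*scale
        cv2.line(im,tuple(int(x) for x in q[0].round()),tuple(int(x) for x in q[1].round()),c,1,cv2.LINE_AA)
    cv2.imwrite('pics/'+name,im)
def rect(hx,hy,z,c=(0,0,255),f=c2w,cx=0,cy=0):
    P=f(np.array([[cx-hx,cy-hy,z],[cx+hx,cy-hy,z],[cx+hx,cy+hy,z],[cx-hx,cy+hy,z]]))
    return [(P[i],P[(i+1)%4],c) for i in range(4)]
E
python3 - <<'E'
from h import *
t=snap('top'); s=snap('scene')
seg=rect(.13,.075,.054)+rect(.13,.075,0,(0,255,0))
# latch: block 46x66, pivot (-.06,-.117,.042)
seg+=rect(.023,.033,.025,(255,255,0),cx=-.06,cy=-.075-.033)
pv=c2w([[-.06-.02,-.117,.042],[-.06+.02,-.117,.042]]); seg.append((pv[0],pv[1],(255,0,255)))
k=c2w([[-.074,-.08,.067],[-.046,-.08,.067]]); seg.append((k[0],k[1],(0,255,255)))
overlay(t,seg,'t1.png',(170,125,310,255),5)
overlay(s,seg,'s1.png',(215,145,345,275),5)
E
```

```text
(no output)
```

View pics/t1.png

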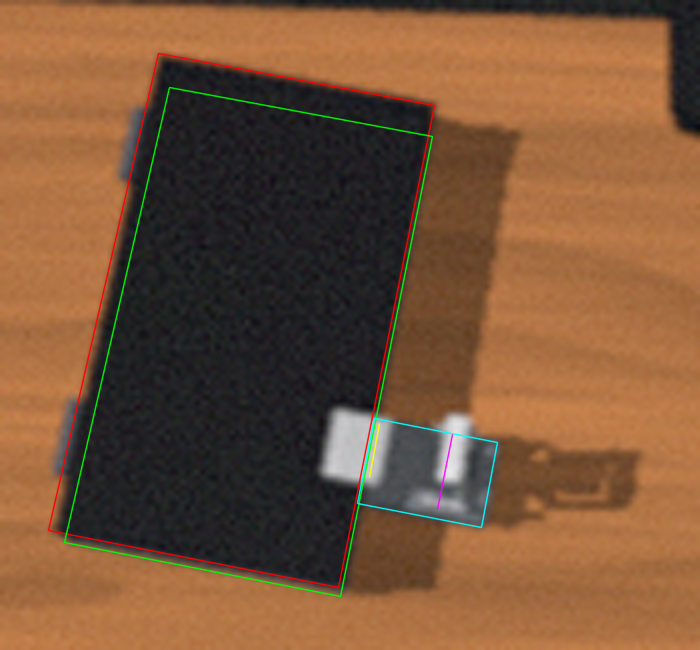

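View pics/s1.png

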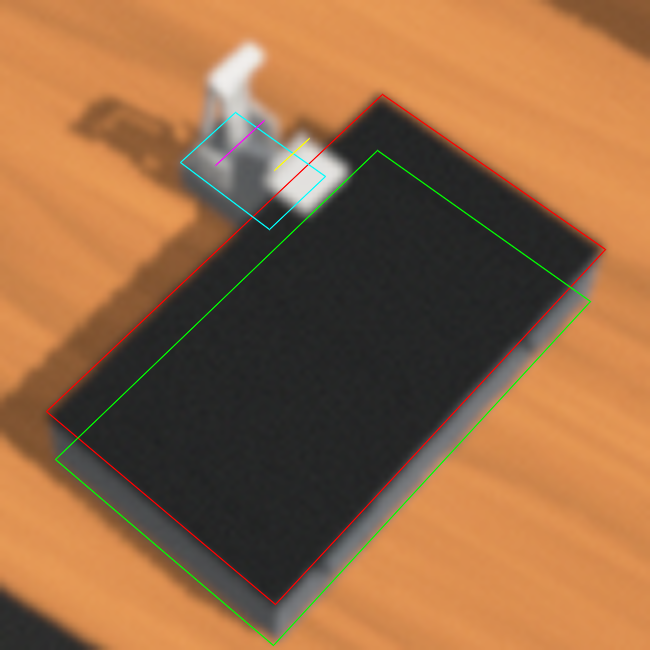

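```bash
python3 - <<'E'
from h import *
for n in ['top','scene']:
    p=snap(n); W=cloud(p); C=w2c(W.reshape(-1,3)); c=p['image'].reshape(-1,3)
    m=(C[:,0]>-.1)&(C[:,0]<-.02)&(C[:,1]>-.17)&(C[:,1]<-.045)&((C[:,2]>.02)&(c.min(1)>60))
    u,v=np.meshgrid(np.arange(512),np.arange(384))
    Q=np.c_[u.ravel()[m],v.ravel()[m],(C[m]*1000).round(),c[m].mean(1)].astype(int)
    print(n); 
    for q in Q[np.argsort(Q[:,4])]: print(*q,end=' | ')
    print()
    # lid edges: cloud of lid top
    m=(abs(C[:,2]-.054)<.004)&(abs(C[:,0])<.15)&(abs(C[:,1])<.1)
    print(np.median(C[m,2]))
    for k in (0,1): print(np.percentile(C[m,k],[0.2,1,50,99,99.8]))
p=snap('top')
E
```

```text
top
267 212 -35 -136 20 90 | 263 229 -81 -134 21 88 | 256 210 -35 -106 21 96 | 250 210 -38 -91 21 75 | 269 214 -39 -142 21 89 | 244 225 -81 -83 21 65 | 264 226 -73 -135 21 82 | 254 210 -36 -101 22 77 | 266 220 -57 -137 22 77 | 256 215 -48 -109 22 76 | 268 214 -40 -139 22 106 | 255 224 -72 -111 22 158 | 267 213 -38 -136 22 79 | 256 212 -41 -107 22 77 | 267 216 -46 -138 22 84 | 249 209 -36 -88 22 79 | 257 213 -43 -110 22 90 | 266 229 -80 -142 22 87 | 266 227 -75 -141 22 83 | 249 212 -44 -89 22 74 | 243 225 -81 -80 23 63 | 266 224 -67 -139 23 105 | 249 211 -42 -89 23 76 | 253 221 -66 -104 23 79 | 244 222 -73 -81 23 106 | 247 214 -51 -85 23 131 | 247 225 -79 -91 23 75 | 256 221 -64 -112 23 76 | 253 226 -79 -107 23 113 | 251 219 -62 -98 23 78 | 263 225 -71 -132 23 96 | 247 226 -82 -91 23 62 | 267 214 -40 -137 23 97 | 255 211 -39 -104 23 76 | 245 222 -73 -84 23 100 | 252 211 -40 -96 23 78 | 259 228 -81 -123 23 86 | 265 227 -75 -138 23 89 | 247 224 -77 -90 23 78 | 247 212 -45 -84 23 151 | 248 221 -68 -91 23 74 | 267 215 -43 -137 23 99 | 254 217 -55 -105 23 72 | 255 210 -36 -104 23 81 | 254 
[... 27812 characters left out ...]
-115 109 224 | 257 161 -44 -121 109 198 | 260 157 -59 -124 109 210 | 260 160 -52 -118 109 237 | 262 155 -67 -124 110 201 | 257 160 -46 -123 110 202 | 264 155 -70 -120 110 231 | 259 160 -50 -119 110 235 | 265 154 -74 -121 110 211 | 261 157 -60 -122 110 228 | 263 157 -64 -118 110 237 | 263 154 -71 -125 110 198 | 258 161 -45 -119 110 226 | 260 161 -49 -115 110 236 | 264 153 -74 -124 111 182 | 259 158 -53 -123 111 211 | 262 158 -58 -116 112 238 | 263 155 -67 -121 112 222 | 261 159 -54 -116 112 237 | 260 158 -55 -120 112 229 | 262 156 -62 -120 114 225 | 
0.054547486829208645
[-0.13099596 -0.12801055  0.0108353   0.12798452  0.12935096]
[-0.07872856 -0.07476278  0.00383088  0.07578194  0.08065553]
```

```bash
python3 - <<'E'
from h import *
t=snap('top'); s=snap('scene')
overlay(t,[],'t2.png',(60,180,135,280),7)
overlay(s,[],'s2.png',(370,205,460,290),7)
overlay(t,[],'t3.png',(300,170,430,295),6)
for n,p in (('top',t),('scene',s)):
    W=cloud(p); im=p['image'].astype(int)
    for q in ['blade','mat_top','drive1_mid']:
        for d in imaging.silhouettes(q,p)[:6]:
            m=d['pixels']; P=W[m]; P=P[np.isfinite(P[:,2])]
            rc=cv2.minAreaRect((P[:,:2]*1000).astype(np.float32)); 
            print(n,q,round(d['score'],2),m.sum(),np.round(np.array(d['box'])*[512,384,512,384]),'med z',np.round(np.median(P[:,2]),4),np.round(rc[0],1),np.round(rc[1],1),round(rc[2],1),'col',np.median(im[m],0))
E
```

```text
top blade 0.96 451 [ 91. 229.  26.  57.] med z 0.02 [460.8 365.5] [ 28.9 149.5] 76.2 col [61. 53. 48.]
top blade 0.62 122 [262. 218.   9.  18.] med z 0.1065 [504.3 -81.3] [22.  49.1] 85.1 col [156.5 151.5 154. ]
top mat_top 0.84 1426 [ 98. 231.  43.  73.] med z 0.0044 [457.9 353. ] [ 72.8 200.5] 80.2 col [194. 150.  98.]
top drive1_mid 0.74 297 [363. 233.  13.  28.] med z 0.0162 [ 466.6 -351.7] [31.1 61.2] 88.3 col [158. 155. 158.]
top drive1_mid 0.67 253 [401. 228.  20.  24.] med z 0.0173 [ 482.9 -446.2] [31.8 62.3] 37.4 col [240. 125.  17.]
top drive1_mid 0.59 291 [390. 271.  29.  17.] med z 0.0164 [ 381.4 -415.6] [62.3 30.2] 77.8 col [239. 138. 174.]
top drive1_mid 0.58 291 [349. 269.  19.  21.] med z 0.0164 [ 372.8 -312.7] [61.4 30.7] 18.5 col [ 37.  92. 203.]
scene blade 0.92 342 [418. 248.  37.  32.] med z 0.0219 [462.1 360.4] [ 15.4 144.8] 74.6 col [85.  69.5 50. ]
scene mat_top 0.84 1556 [413. 248.  65.  70.] med z 0.0042 [456.1 354.3] [ 70.3 200.8] 78.9 col [229. 180. 112.]
scene mat_top 0.46 6595 [280. 211. 110. 120.] med z 0.0543 [566.5 -10.4] [253.3 261.1] 81.5 col [38. 38. 39.]
scene mat_top 0.3 5566 [279. 216. 112. 104.] med z 0.0546 [552.7  22.6] [178.6 298. ] 80.7 col [37. 38. 38.]
scene drive1_mid 0.69 206 [192. 133.  24.  23.] med z 0.0156 [ 466.6 -351.3] [32.1 63.5] 87.7 col [204.  198.  192.5]
scene drive1_mid 0.68 220 [162. 124.  19.  12.] med z 0.0155 [ 481.  -447.8] [47.  64.9] 50.9 col [250. 142.   0.]
scene drive1_mid 0.58 918 [166. 219.  43.  40.] med z 0.0327 [ 736.4 -226.5] [114.9  76.6] 3.6 col [40. 39. 40.]
scene drive1_mid 0.56 160 [218. 121.  12.  18.] med z 0.0161 [ 376.3 -309.4] [59.2 28.8] 15.8 col [ 43. 109. 226.]
scene drive1_mid 0.54 150 [191. 107.  19.  13.] med z 0.0161 [ 380.5 -415.1] [63.6 30.7] 76.9 col [252. 162. 195.]
```

View pics/t2.png

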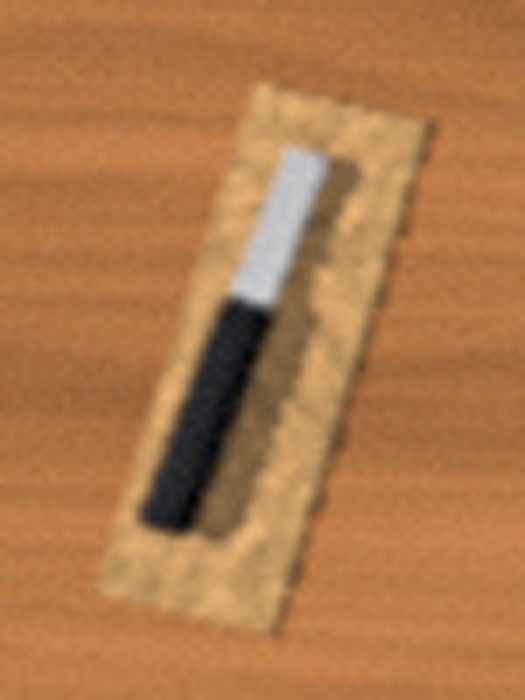

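View pics/t3.png

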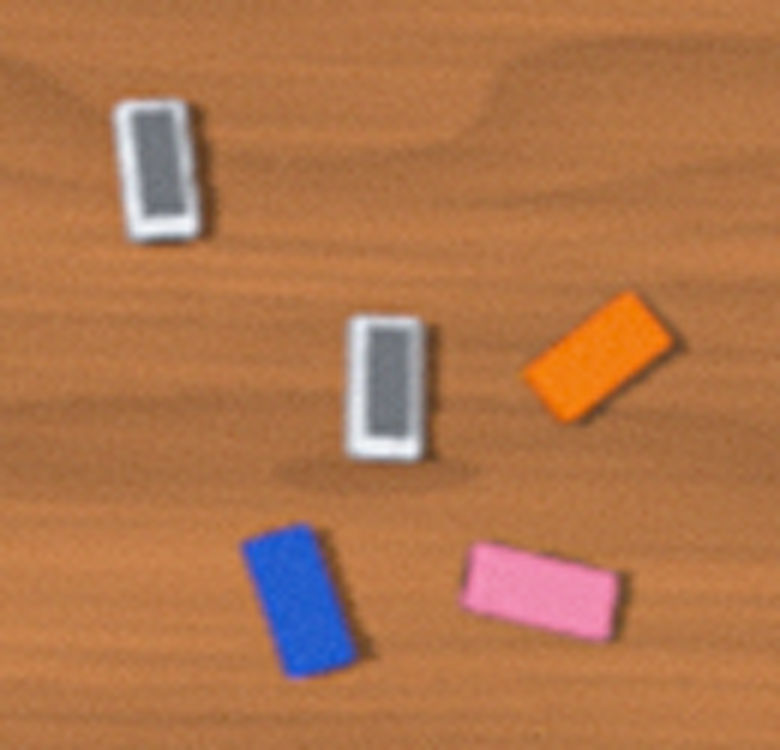

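View pics/s2.png

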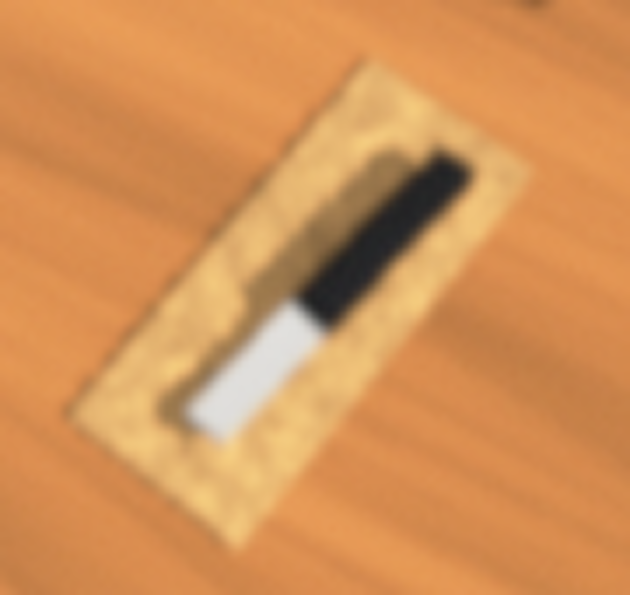

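```bash
cat > blade.py <<'E'
from h import *
def bladefit():
    for n in ['top','scene']:
        p=snap(n); im=p['image'].astype(int)
        d=imaging.silhouettes('blade',p)
        if not d: print('none'); continue
        m=d[0]['pixels']; m=cv2.dilate(m.astype(np.uint8),np.ones((5,5)))>0
        sat=im.max(-1)-im.min(-1)
        dark=m&(im.max(-1)<75)&(sat<30); lite=m&(im.min(-1)>140)&(sat<35)
        def rp(mask,z):
            v,u=np.nonzero(mask); return np.array([ray(p,a,b,z)[:2] for a,b in zip(u,v)])
        D=rp(dark,.022); L=rp(lite,.0152)
        cD,cL=D.mean(0),L.mean(0); ax=cL-cD; ax/=np.linalg.norm(ax)
        A=np.r_[D-cD,L-cL]; _,_,vt=np.linalg.svd(A); a2=vt[0]*np.sign(vt[0]@ax)
        hD=(D-cD)@ax; hL=(L-cL)@ax
        print(n,len(D),len(L),'dark c',cD.round(4),'len',np.ptp(hD).round(3),'lite c',cL.round(4),'len',np.ptp(hL).round(3),'sep',np.linalg.norm(cL-cD).round(4),'yaw cc',np.rad2deg(np.arctan2(ax[1],ax[0])).round(1),'pca',np.rad2deg(np.arctan2(a2[1],a2[0])).round(1))
        # handle centre is 10mm behind grip
        print('  grip est from dark',(cD+.010*ax).round(4),' from lite(30 behind tip ->-65)',(cL-.065*ax).round(4))
if __name__=='__main__': bladefit()
E
python3 blade.py
```

```text
top 236 133 dark c [0.4312 0.3642] len 0.085 lite c [0.5046 0.3482] len 0.058 sep 0.0751 yaw cc -12.3 pca -15.2
  grip est from dark [0.4409 0.3621]  from lite(30 behind tip ->-65) [0.4411 0.3621]
scene 164 147 dark c [0.4358 0.3678] len 0.084 lite c [0.5035 0.3491] len 0.06 sep 0.0703 yaw cc -15.5 pca -15.3
  grip est from dark [0.4454 0.3652]  from lite(30 behind tip ->-65) [0.4408 0.3664]
```

```bash
cat >> h.py <<'E'
def Rdown(xyaw_deg, pitch=0, roll=0):
    # tool z down, tool x at world yaw; pitch: tilt about tool y (deg)
    a=np.deg2rad(xyaw_deg); x=np.array([np.cos(a),np.sin(a),0]); z=np.array([0,0,-1.]); y=np.cross(z,x)
    return R.from_matrix(np.c_[x,y,z])*R.from_euler('y',pitch,degrees=True)*R.from_euler('x',roll,degrees=True)
def go(pos,Rt=None):
    s=st(); R0=R.from_quat(s['eef_rot']); d=R0.inv().apply(np.array(pos)-s['tool_pos'])
    rv=np.zeros(3) if Rt is None else np.rad2deg((R0.inv()*Rt).as_rotvec())
    print('  shift mm',np.round(d*1000,1),'rot deg',np.round(rv,2),' dist',round(np.linalg.norm(d)*1000),'ang',round(np.linalg.norm(rv),1),'| q',np.round(s['q'],2))
    return d,rv
E
python3 -c "
from h import *
go([.463,.359,.12],Rdown(-14.7))"
```

```text
t 2.7 pos [0.2171 0.5861 0.2637] q [0.1764 0.9843 0.     0.    ] F [-0.2  0.9  0.1] op 0.995
  shift mm [-309.5 -127.6  143.7] rot deg [ 0.0000e+00 -1.0000e-02  1.7437e+02]  dist 364 ang 174.4 | q [-1.18  0.69 -0.19  1.57  0.16  0.9  -0.22]
```

>>> {"method": "send_rows", "body": {
  "moves": [0,0,0,0,0,35,0,0,0,0,0,35,0,0,0,0,0,35,0,0,0,0,0,35,0,0,0,0,0,35],
  "claw": -0.2
}}

```text
clock: 3.12
tool_pos: [0.217, 0.5861, 0.2638]
eef_rot: [0.467, 0.884, 0.0, -0.0]
contact_force: [0.1, -0.2, 0.4]
opening: 0.643
```

```bash
python3 -c "
from h import *
go([.463,.359,.12],Rdown(-14.7))"
```

```text
t 3.12 pos [0.217  0.5861 0.2638] q [ 4.669e-01  8.843e-01  1.000e-04 -1.000e-04] F [ 0.1 -0.2  0.4] op 0.643
  shift mm [-326.3   75.   143.7] rot deg [-1.0000e-02 -1.0000e-02  1.3903e+02]  dist 364 ang 139.0 | q [-1.28  0.68 -0.02  1.57  0.01  0.89 -0.7 ]
```

>>> {"method": "send_rows", "body": {
  "moves": [-0.1,0.03,0,0,0,35,-0.1,0.03,0,0,0,35,-0.1,0.03,0,0,0,35,-0.1,0.03,0,0,0,35,-0.1,0.03,0,0,0,35]
}}

```text
clock: 3.53
tool_pos: [0.3004, 0.5189, 0.264]
eef_rot: [0.715, 0.699, 0.0, 0.0]
contact_force: [-0.3, 0.7, -1.2]
opening: 0.599
```

```bash
python3 -c "
from h import *
go([.463,.359,.12],Rdown(-14.7))"
```

```text
t 3.53 pos [0.3004 0.5189 0.264 ] q [7.149e-01 6.992e-01 3.000e-04 4.000e-04] F [-0.3  0.7 -1.2] op 0.599
  shift mm [-156.2  165.9  144.2] rot deg [ 4.0000e-02 -4.0000e-02  1.0343e+02]  dist 270 ang 103.4 | q [-1.21  0.66  0.15  1.66 -0.13  0.84 -1.03]
```

>>> {"method": "send_rows", "body": {
  "moves": [-0.156,0.166,0.05,0,0,35,-0.156,0.166,0.05,0,0,35,-0.156,0.166,0.05,0,0,35,-0.156,0.166,0.05,0,0,35,-0.156,0.166,0.05,0,0,35]
}}

```text
clock: 3.95
tool_pos: [0.4449, 0.3769, 0.2199]
eef_rot: [0.893, 0.45, 0.001, 0.0]
contact_force: [0.4, 0.3, 0.6]
opening: 0.599
```

```bash
python3 -c "
from h import *
go([.463,.359,.12],Rdown(-14.7))"
```

```text
t 3.95 pos [0.4449 0.3769 0.2199] q [8.933e-01 4.495e-01 7.000e-04 1.000e-04] F [0.4 0.3 0.6] op 0.599
  shift mm [-3.7 25.2 99.9] rot deg [-0.   -0.09 68.13]  dist 103 ang 68.1 | q [-0.94  0.71  0.28  1.76 -0.28  0.72 -1.16]
```

>>> {"method": "send_rows", "body": {
  "moves": [-0.002,0.012,0.04,0,0,35,-0.002,0.012,0.04,0,0,35,-0.002,0.012,0.04,0,0,35,-0.002,0.012,0.04,0,0,35,-0.002,0.012,0.04,0,0,35]
}}

```text
clock: 4.37
tool_pos: [0.4534, 0.3683, 0.1796]
eef_rot: [0.988, 0.157, 0.0, -0.0]
contact_force: [-0.0, -0.0, -0.2]
opening: 0.601
```

```bash
python3 -c "
from h import *
go([.463,.359,.09],Rdown(-14.7))"
```

```text
t 4.37 pos [0.4534 0.3683 0.1796] q [ 9.876e-01  1.570e-01  5.000e-04 -2.000e-04] F [-0.  -0.  -0.2] op 0.601
  shift mm [ 6.2 11.8 89.6] rot deg [-3.000e-02 -5.000e-02  3.277e+01]  dist 91 ang 32.8 | q [-1.    0.79  0.42  1.79 -0.49  0.67 -1.55]
```

>>> {"method": "send_rows", "body": {
  "moves": [0.006,0.012,0.09,0,0,32.8,0.006,0.012,0.09,0,0,32.8,0.006,0.012,0.09,0,0,32.8,0.006,0.012,0.09,0,0,32.8,0.006,0.012,0.09,0,0,32.8]
}}

```text
clock: 4.78
tool_pos: [0.4624, 0.3585, 0.0881]
eef_rot: [0.991, -0.131, -0.0, 0.0]
contact_force: [0.6, -0.2, 0.9]
opening: 0.599
```

```bash
python3 -c "
from h import *
go([.463,.359,.031],Rdown(-14.7))
t=snap('top'); s=snap('scene')
g=c2w
segs=[]
a=np.deg2rad(-14.7); ax=np.array([np.cos(a),np.sin(a),0]);b=np.array([.442,.3645,.014])
segs=[(b-.055*ax,b+.095*ax,(0,0,255)),(b+.022*ax+[0,0,.01],b+.022*ax+[0,0,.1],(0,255,0))]
overlay(t,segs,'t4.png',(50,150,150,280),6)
overlay(s,segs,'s4.png',(360,165,480,290),6)
"
```

```text
t 4.78 pos [0.4624 0.3585 0.0881] q [ 9.914e-01 -1.311e-01 -4.000e-04  4.000e-04] F [ 0.6 -0.2  0.9] op 0.599
  shift mm [ 0.5 -0.7 57.1] rot deg [ 0.05  0.04 -0.37]  dist 57 ang 0.4 | q [-0.99  0.95  0.46  1.83 -0.76  0.55 -1.86]
```

View pics/s4.png

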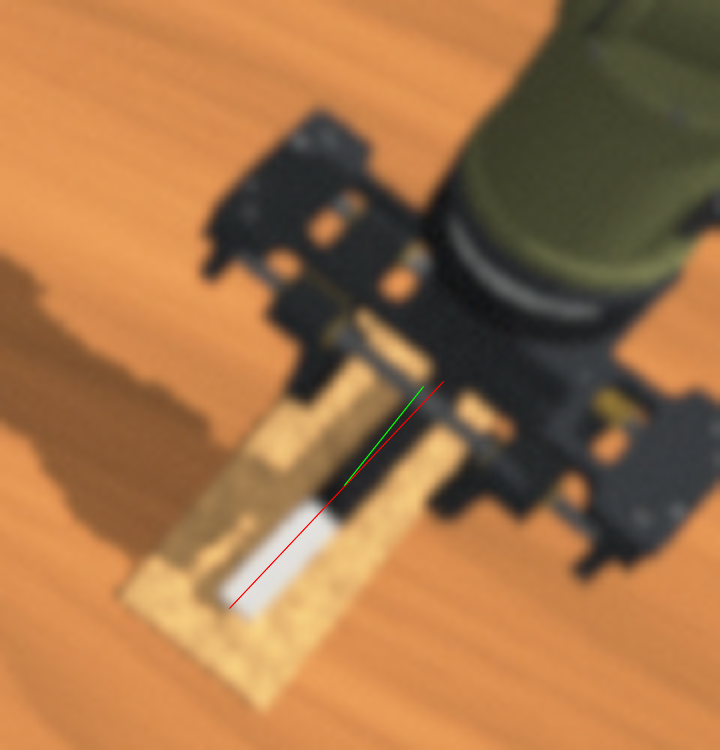

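View pics/t4.png

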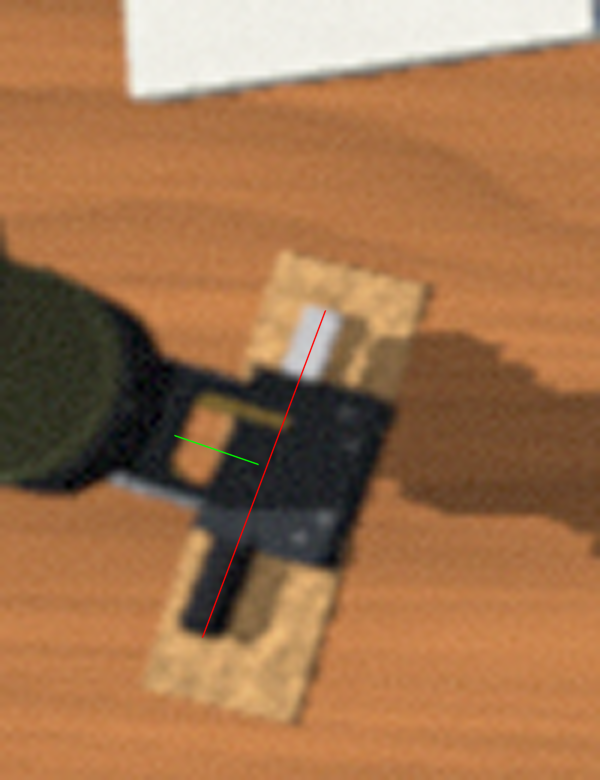

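```bash
python3 -c "
from h import *
go([.464,.3625,.031],Rdown(-14.7))"
```

```text
t 4.88 pos [0.4627 0.359  0.0891] q [ 9.918e-01 -1.280e-01  3.000e-04 -1.000e-04] F [ 0.1 -0.3  0.4] op 0.6
  shift mm [ 0.3 -3.7 58.1] rot deg [-0.01 -0.04 -0.  ]  dist 58 ang 0.0 | q [-0.99  0.95  0.46  1.83 -0.76  0.55 -1.86]
```

>>> {"method": "send_rows", "body": {
  "moves": [0,-0.0037,0.015,0,0,0,0,-0.0037,0.03,0,0,0,0,-0.0037,0.045,0,0,0,0,-0.0037,0.055,0,0,0,0,-0.0037,0.058,0,0,0]
}}

```text
clock: 5.3
tool_pos: [0.463, 0.3625, 0.0298]
eef_rot: [0.992, -0.127, -0.001, 0.0]
contact_force: [-0.3, 0.0, -0.4]
opening: 0.6
```

>>> {"method": "send_rows", "body": {
  "moves": [0,0,0,0,0,0,0,0,0,0,0,0,0,0,0,0,0,0,0,0,0,0,0,0,0,0,0,0,0,0],
  "claw": 1,
  "grip_force": 50
}}

```text
clock: 5.72
tool_pos: [0.4633, 0.3627, 0.0304]
eef_rot: [0.992, -0.127, -0.0, -0.0]
contact_force: [-0.6, -1.1, 0.2]
opening: 0.247
```

>>> {"method": "send_rows", "body": {
  "moves": [0,0,0,0,0,0,0,0,0,0,0,0,0,0,0,0,0,0,0,0,0,0,0,0,0,0,0,0,0,0]
}}

```text
clock: 6.13
tool_pos: [0.4633, 0.3627, 0.0305]
eef_rot: [0.992, -0.127, -0.0, -0.0]
contact_force: [0.1, -0.0, 0.9]
opening: 0.197
```

>>> {"method": "send_rows", "body": {
  "moves": [0,0,-0.02,0,0,0,0,0,-0.05,0,0,0,0,0,-0.09,0,0,0,0,0,-0.12,0,0,0,0,0,-0.15,0,0,0]
}}

```text
clock: 6.55
tool_pos: [0.4633, 0.3625, 0.1822]
eef_rot: [0.992, -0.127, -0.0, -0.0]
contact_force: [-0.1, 0.2, -0.9]
opening: 0.206
```

```bash
python3 - <<'E'
from h import *
# staging: tip 60mm out of notch; grip 73 from tip
print(c2w([.07,-.075-.06-.073,.042+.0165]))
go(c2w([.07,-.075-.1-.073,.14])[0],Rdown(80.75))
t=snap('top'); s=snap('scene')
S=r.get_state(); Rm=R.from_quat(S['eef_rot']); p0=S['tool_pos']
tip=p0+Rm.apply([.073,0,.0165]); rear=p0+Rm.apply([-.077,0,.0165])
print('pred tip',tip)
overlay(t,[(rear,tip,(0,0,255))],'t5.png',(50,110,170,240),6)
overlay(s,[(rear,tip,(0,0,255))],'s5.png',(340,165,480,290),6)
E
```

```text
[[ 0.60895529 -0.18424722  0.0585    ]]
t 6.55 pos [0.4633 0.3625 0.1822] q [ 9.919e-01 -1.271e-01 -1.000e-04 -1.000e-04] F [-0.1  0.2 -0.9] op 0.206
  shift mm [282.6 532.2  42.1] rot deg [-1.000e-02  0.000e+00 -9.535e+01]  dist 604 ang 95.4 | q [-1.06  0.83  0.59  1.78 -0.66  0.74 -1.95]
pred tip [0.53682785 0.34536284 0.16903322]
```

View pics/s5.png

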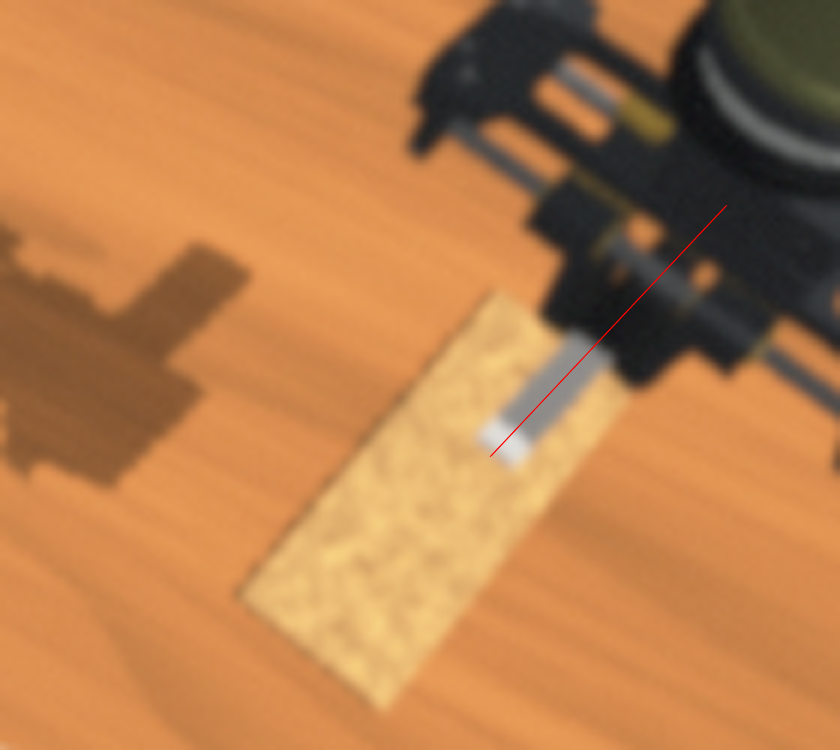

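View pics/t5.png

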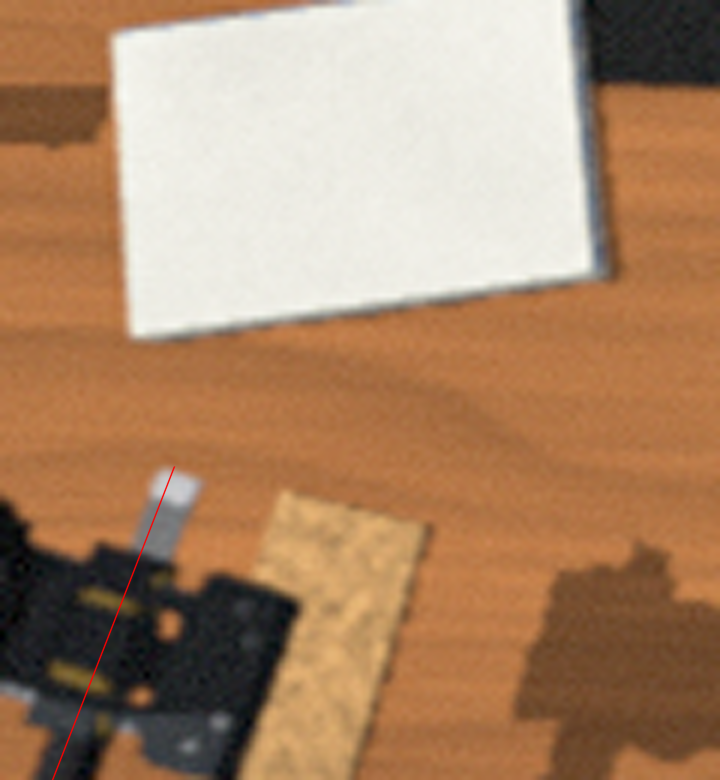

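>>> {"method": "send_rows", "body": {
  "moves": [0.095,0.175,-0.02,0,0,-34,0.095,0.175,-0.02,0,0,-34,0.095,0.175,-0.02,0,0,-34,0.095,0.175,-0.02,0,0,-34,0.095,0.175,-0.02,0,0,-34]
}}

```text
clock: 7.07
tool_pos: [0.5138, 0.1668, 0.2043]
eef_rot: [0.985, 0.17, 0.004, -0.001]
contact_force: [0.5, -0.3, -0.6]
opening: 0.2
```

```bash
python3 - <<'E'
from h import *
go(c2w([.07,-.075-.1-.073,.16])[0],Rdown(80.75))
E
```

```text
t 7.07 pos [0.5138 0.1668 0.2043] q [ 0.9854  0.1704  0.0037 -0.0011] F [ 0.5 -0.3 -0.6] op 0.2
  shift mm [-47.9 397.6  43.5] rot deg [  0.18  -0.42 -61.12]  dist 403 ang 61.1 | q [-0.62  0.69  0.38  1.91 -0.43  0.61 -1.2 ]
```

>>> {"method": "send_rows", "body": {
  "moves": [-0.024,0.199,0,0,0,-34,-0.024,0.199,0,0,0,-34,-0.024,0.199,0,0,0,-34,-0.024,0.199,0,0,0,-34,-0.024,0.199,0,0,0,-34]
}}

```text
clock: 7.48
tool_pos: [0.5577, -0.0317, 0.2031]
eef_rot: [0.891, 0.453, 0.003, -0.0]
contact_force: [0.3, -0.2, -0.4]
opening: 0.197
```

```bash
python3 - <<'E'
from h import *
go(c2w([.07,-.075-.1-.073,.16])[0],Rdown(80.75))
E
```

```text
t 7.48 pos [ 0.5577 -0.0317  0.2031] q [ 8.915e-01  4.531e-01  3.300e-03 -2.000e-04] F [ 0.3 -0.2 -0.4] op 0.197
  shift mm [-129.   149.3   42.7] rot deg [  0.23  -0.3  -26.86]  dist 202 ang 26.9 | q [-0.12  0.69  0.16  1.85 -0.18  0.62 -0.48]
```

>>> {"method": "send_rows", "body": {
  "moves": [-0.129,0.149,0,0,0,-27,-0.129,0.149,0,0,0,-27,-0.129,0.149,0.02,0,0,-27,-0.129,0.149,0.042,0,0,-27,-0.129,0.149,0.042,0,0,-27]
}}

```text
clock: 7.9
tool_pos: [0.6022, -0.226, 0.1598]
eef_rot: [0.76, 0.65, 0.004, 0.0]
contact_force: [0.3, 0.7, -1.1]
opening: 0.199
```

```bash
python3 - <<'E'
from h import *
go(c2w([.07,-.075-.04-.073,.0585])[0],Rdown(80.75))
t=snap('top'); s=snap('scene')
S=r.get_state(); Rm=R.from_quat(S['eef_rot']); p0=S['tool_pos']
tip=p0+Rm.apply([.073,0,.0165]); rear=p0+Rm.apply([-.077,0,.0165])
print('pred tip',tip)
n=c2w([[.048,-.075,.038],[.092,-.075,.038],[.092,-.075,.046],[.048,-.075,.046]])
segs=[(rear,tip,(0,0,255))]+[(n[i],n[(i+1)%4],(0,255,0)) for i in range(4)]
overlay(t,segs,'t6.png',(210,110,340,240),6)
overlay(s,segs,'s6.png',(150,145,290,255),6)
E
```

```text
t 7.9 pos [ 0.6022 -0.226   0.1598] q [7.600e-01 6.499e-01 3.800e-03 5.000e-04] F [ 0.3  0.7 -1.1] op 0.199
  shift mm [ 61.8  -0.2 101.7] rot deg [ 0.32 -0.3   0.32]  dist 119 ang 0.5 | q [ 0.3   0.84 -0.02  1.6   0.01  0.7   0.12]
pred tip [ 0.61149515 -0.16076681  0.14021388]
```

View pics/s6.png

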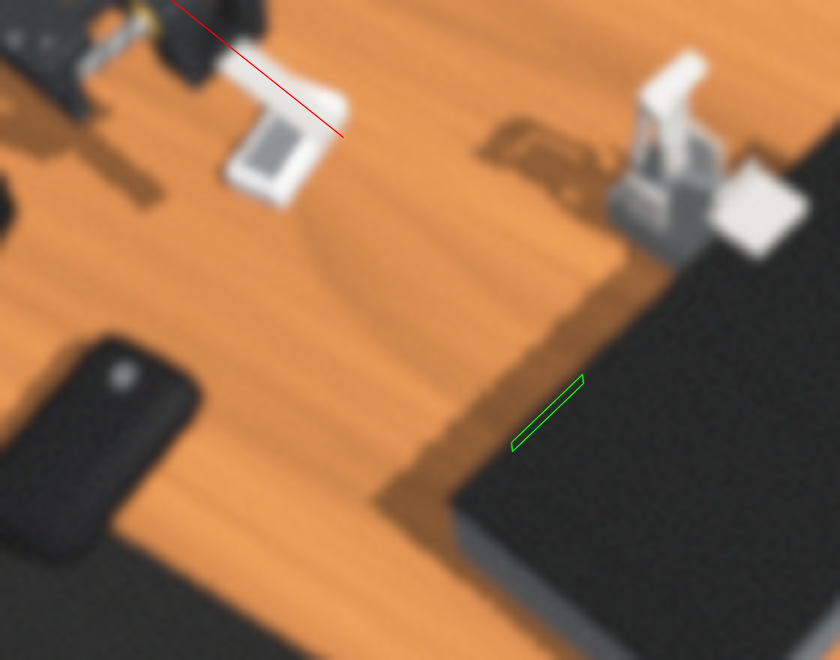

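View pics/t6.png

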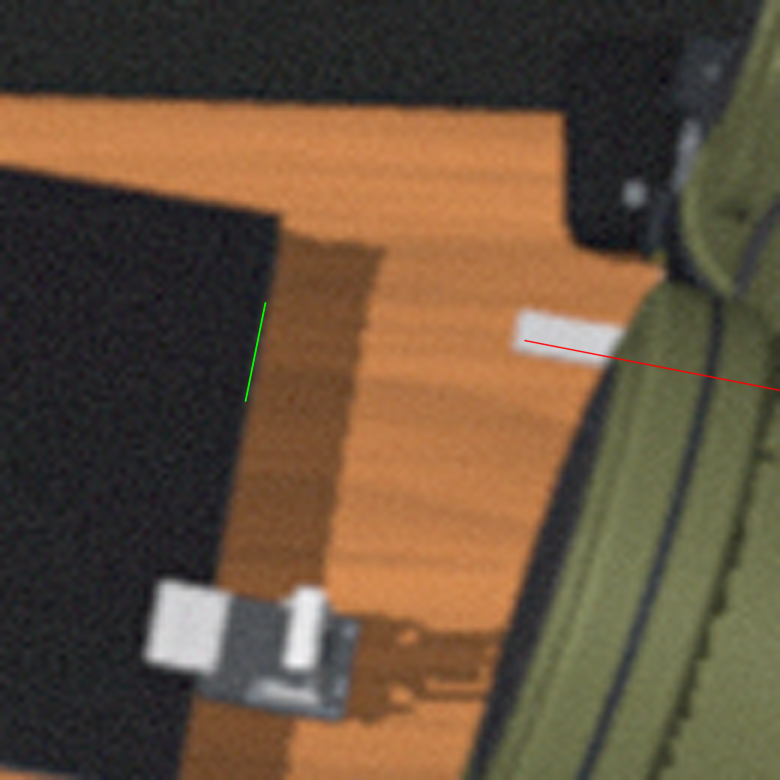

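```bash
python3 - <<'E'
from h import *
s=snap('scene');t=snap('top')
W=cloud(s);T=cloud(t)
S=r.get_state(); Rm=R.from_quat(S['eef_rot']); p0=S['tool_pos']
for n,p,W in (('s',s,W),('t',t,T)):
    im=p['image'].astype(int)
    L=Rm.inv().apply(W.reshape(-1,3)-p0)
    m=(L[:,0]>.0)&(L[:,0]<.09)&(abs(L[:,1])<.02)&(abs(L[:,2]-.016)<.015)&(im.reshape(-1,3).min(1)>120)
    Q=L[m]*1000; print(n,len(Q))
    if len(Q)>5:
        print('x range',np.percentile(Q[:,0],[1,50,99]),'y',np.percentile(Q[:,1],[5,50,95]),'z',np.median(Q[:,2]))
        print('z vs x fit',np.polyfit(Q[:,0],Q[:,2],1),'y vs x',np.polyfit(Q[:,0],Q[:,1],1))
    m=(im.min(-1)>185)&(W[...,2]>.010)&(W[...,2]<.022)&(W[...,1]<-.15)&(W[...,0]<.65)
    P=W[m]; print(P[:,:2].min(0),P[:,:2].max(0))
E
```

```text
s 140
x range [ 1.59446221 32.40246258 61.91576889] y [-7.9511653   0.20795415  7.23354076] z 16.81750510131654
z vs x fit [1.97553084e-04 1.70553989e+01] y vs x [ 0.00794457 -0.31699473]
[ 0.4950345  -0.35732714] [ 0.59279275 -0.23413119]
t 97
x range [31.36611421 48.94496751 66.3935204 ] y [-6.49696095  1.0545681   8.31464821] z 15.401942006395572
z vs x fit [ 0.01528441 14.63043778] y vs x [-0.04873697  3.12221102]Traceback (most recent call last):
  File "<stdin>", line 14, in <module>
    return umr_minimum(a, axis, None, out, keepdims, initial, where)
ValueError: zero-size array to reduction operation minimum which has no identity
```

```bash
python3 - <<'E'
from h import *
go(c2w([.07,-.163,.0585])[0],Rdown(80.75))
E
```

```text
t 8.1 pos [ 0.6009 -0.2246  0.1588] q [ 0.7621  0.6475  0.0025 -0.0009] F [-0.1  2.1 -0.7] op 0.202
  shift mm [ 85.6   1.2 100.8] rot deg [ 0.11 -0.28 -0.04]  dist 132 ang 0.3 | q [ 0.3   0.84 -0.01  1.61  0.01  0.7   0.12]
```

>>> {"method": "send_rows", "body": {
  "moves": [0.03,0.001,0.02,0,-0.3,0,0.06,0.001,0.04,0,-0.3,0,0.085,0.001,0.065,0,-0.3,0,0.0855,0.001,0.09,0,-0.3,0,0.0855,0.001,0.1005,0,-0.3,0]
}}

```text
clock: 8.52
tool_pos: [0.6148, -0.1336, 0.0561]
eef_rot: [0.76, 0.65, 0.0, -0.002]
contact_force: [-0.3, -0.2, -1.0]
opening: 0.203
```

```bash
python3 - <<'E'
from h import *
go(c2w([.07,-.118,.0585])[0],Rdown(80.75))
s=snap('scene'); im=s['image'].astype(int)
S=r.get_state(); Rm=R.from_quat(S['eef_rot']); p0=S['tool_pos']
tip=p0+Rm.apply([.068,0,.017]); rear=p0+Rm.apply([-.082,0,.017])
print('tip in case',w2c(tip))
n=c2w([[.048,-.075,.038],[.092,-.075,.038],[.092,-.075,.046],[.048,-.075,.046]])
segs=[(rear,tip,(0,0,255))]+[(n[i],n[(i+1)%4],(0,255,0)) for i in range(4)]
overlay(s,segs,'s7.png',(180,145,290,255),6)
E
```

```text
t 8.52 pos [ 0.6148 -0.1336  0.0561] q [ 7.598e-01  6.502e-01  4.000e-04 -2.200e-03] F [-0.3 -0.2 -1. ] op 0.203
  shift mm [39.1  2.6 -2.3] rot deg [-0.17 -0.2   0.36]  dist 39 ang 0.4 | q [ 0.14  0.98 -0.    1.68 -0.01  0.49 -0.01]
tip in case [[ 0.06676087 -0.09196323  0.03837264]]
```

View pics/s7.png

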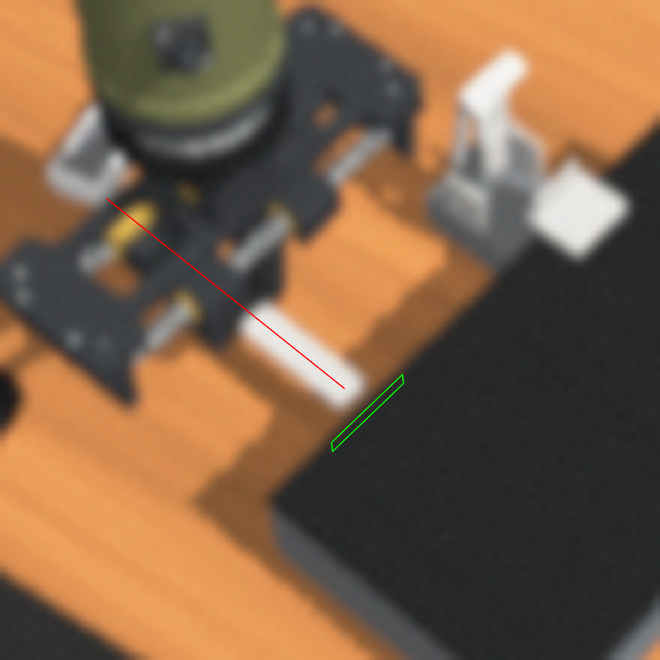

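>>> {"method": "send_rows", "body": {
  "moves": [0,0.0026,-0.0023,0,-0.2,0,0,0.0026,-0.0023,0,-0.2,0,0,0.0026,-0.0023,0,-0.2,0,0,0.0026,-0.0023,0,-0.2,0,0,0.0026,-0.0023,0,-0.2,0]
}}

```text
clock: 8.98
tool_pos: [0.617, -0.1377, 0.0588]
eef_rot: [0.761, 0.649, -0.002, -0.0]
contact_force: [0.1, -0.1, -0.4]
opening: 0.2
```

```bash
python3 - <<'E'
from h import *
for i in range(3):
    go(c2w([.07,-.118,.0585])[0],Rdown(80.75)); snap('top')
E
```

```text
t 8.98 pos [ 0.617  -0.1377  0.0588] q [ 7.611e-01  6.487e-01 -1.700e-03 -1.000e-04] F [ 0.1 -0.1 -0.4] op 0.2
  shift mm [42.7 -0.3  0.2] rot deg [-0.14  0.15  0.13]  dist 43 ang 0.2 | q [ 0.14  0.98  0.01  1.67 -0.01  0.5  -0.01]
t 9.03 pos [ 0.6168 -0.1375  0.0586] q [ 7.610e-01  6.487e-01 -1.900e-03 -3.000e-04] F [-1.8 -0.3 -0.4] op 0.196
  shift mm [42.6 -0.1 -0. ] rot deg [-0.16  0.14  0.14]  dist 43 ang 0.3 | q [ 0.14  0.98  0.01  1.67 -0.01  0.5  -0.01]
t 9.08 pos [ 0.6167 -0.1373  0.0584] q [ 7.610e-01  6.488e-01 -2.000e-03 -5.000e-04] F [-0.5  0.4 -0.2] op 0.203
  shift mm [42.5  0.  -0.2] rot deg [-0.19  0.13  0.15]  dist 42 ang 0.3 | q [ 0.14  0.98  0.01  1.67 -0.01  0.5  -0.01]
```

Insert gradually (target tip ~25 mm past mouth).

>>> {"method": "send_rows", "body": {
  "moves": [0.006,0,0,0,0,0,0.012,0,0,0,0,0,0.018,0,0,0,0,0,0.022,0,0,0,0,0,0.024,0,0,0,0,0]
}}

```text
clock: 9.55
tool_pos: [0.6206, -0.1116, 0.058]
eef_rot: [0.76, 0.65, -0.002, -0.001]
contact_force: [0.0, 1.1, -1.2]
opening: 0.2
```

>>> {"method": "send_rows", "body": {
  "moves": [0.004,0,0,0,0,0,0.008,0,0,0,0,0,0.012,0,0,0,0,0,0.016,0,0,0,0,0,0.018,0,0,0,0,0]
}}

```text
clock: 9.97
tool_pos: [0.6236, -0.0929, 0.0579]
eef_rot: [0.76, 0.65, -0.002, -0.001]
contact_force: [1.1, -0.0, -0.3]
opening: 0.201
```

```bash
python3 - <<'E'
from h import *
go(c2w([.07,-.118,.0585])[0],Rdown(80.75))
s=snap('scene')
overlay(s,[],'s8.png',(180,145,290,255),6)
E
```

```text
t 9.97 pos [ 0.6236 -0.0929  0.0579] q [ 0.7601  0.6498 -0.0015 -0.0012] F [ 1.1 -0.  -0.3] op 0.201
  shift mm [-2.5  0.2 -0.6] rot deg [-0.22  0.05  0.3 ]  dist 3 ang 0.4 | q [ 0.07  0.98  0.01  1.67 -0.02  0.5  -0.06]
```

View pics/s8.png

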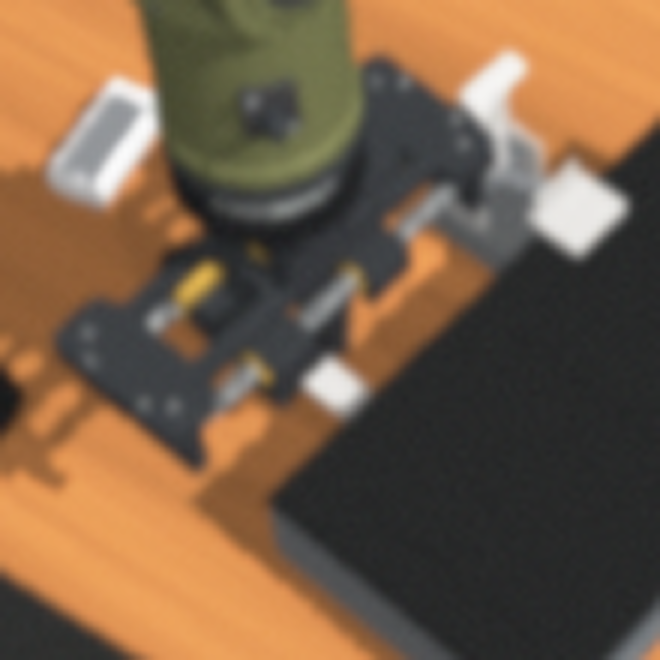

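>>> {"method": "send_rows", "body": {
  "moves": [0.004,0,0,0,0,0,0.008,0,0,0,0,0,0.011,0,0,0,0,0,0.013,0,0,0,0,0,0.013,0,0,0,0,0]
}}

```text
clock: 10.43
tool_pos: [0.6258, -0.0789, 0.0579]
eef_rot: [0.76, 0.65, -0.001, -0.001]
contact_force: [0.1, -0.4, -0.3]
opening: 0.2
```

```bash
cat >> h.py <<'E'
def pivmove(P,th,d=(0,0,0)):
    "rotate tool about its y by th deg about tool-frame point P, plus extra shift d"
    P=np.array(P); q=R.from_euler('y',th,degrees=True).apply(P); return P-q+np.array(d)
E
python3 - <<'E'
from h import *
s=st(); print(w2c(s['tool_pos']))
Rm=R.from_quat(s['eef_rot']); P=Rm.inv().apply(c2w([.07,-.075,.038])[0]-s['tool_pos']); print('P',P)
for th in (2,4,6,8,10,12,14): print(th,(pivmove([P[0],0,P[2]],th)*1000).round(1))
E
```

```text
t 10.43 pos [ 0.6258 -0.0789  0.0579] q [ 0.7597  0.6503 -0.0012 -0.0014] F [ 0.1 -0.4 -0.3] op 0.2
[[ 0.06966633 -0.10130624  0.05792265]]
P [0.02630313 0.000581   0.01992107]
2 [-0.7  0.   0.9]
4 [-1.3  0.   1.9]
6 [-1.9  0.   2.9]
8 [-2.5  0.   3.9]
10 [-3.1  0.   4.9]
12 [-3.6  0.   5.9]
14 [-4.  0.  7.]
```

>>> {"method": "send_rows", "body": {
  "moves": [-0.0007,0,0.0019,0,2,0,-0.0013,0,0.0034,0,4,0,-0.0019,0,0.0044,0,6,0,-0.0025,0,0.0054,0,8,0,-0.0025,0,0.0054,0,8,0],
  "grip_force": 60
}}

```text
clock: 10.85
tool_pos: [0.6246, -0.0844, 0.052]
eef_rot: [0.759, 0.647, 0.051, -0.047]
contact_force: [-1.2, -0.7, -1.1]
opening: 0.199
```

```bash
python3 - <<'E'
from h import *
s=st(); print(w2c(s['tool_pos']),s['moment'])
Rm=R.from_quat(s['eef_rot']);print('toolx',CX().T@Rm.apply([1,0,0])); P=Rm.inv().apply(c2w([.07,-.075,.038])[0]-s['tool_pos']); print('P',P)
for th in (2,4,6,8): print(th,(pivmove([P[0],0,P[2]],th)*1000).round(1))
E
```

```text
t 10.85 pos [ 0.6246 -0.0844  0.052 ] q [ 0.7592  0.6471  0.0513 -0.0469] F [-1.2 -0.7 -1.1] op 0.199
[[ 0.06934505 -0.10693954  0.05195064]] [-0.24317377  0.08441671  0.04152397]
toolx [-0.00193622  0.99035259  0.13855686]
P [0.02969718 0.00080617 0.01823763]
2 [-0.6  0.   1. ]
4 [-1.2  0.   2.1]
6 [-1.7  0.   3.2]
8 [-2.2  0.   4.3]
```

>>> {"method": "send_rows", "body": {
  "moves": [0.002,0,0.001,0,2,0,0.002,0,0.0021,0,4,0,0.002,0,0.0032,0,6,0,0.002,0,0.0036,0,7,0,0.002,0,0.0036,0,7,0]
}}

```text
clock: 11.27
tool_pos: [0.6244, -0.0834, 0.0481]
eef_rot: [0.755, 0.642, 0.097, -0.086]
contact_force: [-0.4, -0.7, -2.2]
opening: 0.195
```

```bash
python3 - <<'E'
from h import *
s=st(); print(w2c(s['tool_pos']),s['moment'])
Rm=R.from_quat(s['eef_rot']);print('toolx',CX().T@Rm.apply([1,0,0]),'tip',w2c(s['tool_pos']+Rm.apply([.069,0,.017])),'rear',w2c(s['tool_pos']+Rm.apply([-.081,0,.027])))
p=snap('scene'); overlay(p,[],'s9.png',(180,145,350,275),4.5)
W=w2c(cloud(p).reshape(-1,3)); 
for y in (-.06,-.03,0,.03,.06):
    m=(abs(W[:,1]-y)<.01)&(abs(W[:,0])<.1)&(W[:,2]>.045)&(W[:,2]<.09); print(y,np.median(W[m,2]),m.sum())
E
```

```text
t 11.27 pos [ 0.6244 -0.0834  0.0481] q [ 0.7554  0.6423  0.0969 -0.0863] F [-0.4 -0.7 -2.2] op 0.195
[[ 0.06903757 -0.10598478  0.0480556 ]] [-0.75752477  0.12289854 -0.02573894]
toolx [7.45644627e-04 9.66331431e-01 2.57299455e-01] tip [[ 0.06898952 -0.03493383  0.04938192]] rear [[ 0.06881914 -0.17731055  0.00112387]]
-0.06 0.06107044083181865 533
-0.03 0.059449609019023755 542
0 0.05812564648021806 554
0.03 0.05684889766318148 577
0.06 0.055118172761361495 588
```

```bash
cat >> h.py <<'E'
def liftplan(phi,tilt,rho=.108,x=.07):
    # returns tool pos/rot with blade tip at lid underside
    f=np.deg2rad(phi); ty=.075-rho*np.cos(f); tz=.046+rho*np.sin(f)
    Rt=Rdown(80.75,tilt); off=CX().T@Rt.apply([.069,0,.017-.0012])
    return c2w(np.array([x,ty,tz])-off)[0],Rt
def rows(targets):
    s=st(); R0=R.from_quat(s['eef_rot']); print('case pos',w2c(s['tool_pos']).round(4))
    for p,Rt in targets:
        d=R0.inv().apply(p-s['tool_pos']); rv=np.rad2deg((R0.inv()*Rt).as_rotvec())
        print('  ',d.round(4),rv.round(2))
E
python3 - <<'E'
from h import *
rows([liftplan(p,15) for p in (3,5,8,11,14,18,22)])
E
```

```text
t 11.32 pos [ 0.6245 -0.083   0.0482] q [ 0.7551  0.6427  0.0967 -0.086 ] F [ 0.6 -2.4 -2.2] op 0.197
case pos [[ 0.0691 -0.1056  0.0482]]
   [ 0.0021  0.0009 -0.0003] [-0.33  0.13  0.01]
   [ 0.0034  0.0009 -0.0039] [-0.33  0.13  0.01]
   [ 0.0054  0.0008 -0.0091] [-0.33  0.13  0.01]
   [ 0.0078  0.0008 -0.0143] [-0.33  0.13  0.01]
   [ 0.0104  0.0008 -0.0193] [-0.33  0.13  0.01]
   [ 0.0142  0.0008 -0.0258] [-0.33  0.13  0.01]
   [ 0.0185  0.0007 -0.032 ] [-0.33  0.13  0.01]
```

>>> {"method": "send_rows", "body": {
  "moves": [0.0034,0,-0.004,0,0,0,0.0054,0,-0.009,0,0,0,0.0078,0,-0.0143,0,0,0,0.0104,0,-0.0193,0,0,0,0.0142,0,-0.0258,0,0,0]
}}

```text
clock: 11.73
tool_pos: [0.6255, -0.0759, 0.0774]
eef_rot: [0.755, 0.643, 0.096, -0.086]
contact_force: [-1.8, -1.7, -2.7]
opening: 0.2
```

```bash
cat >> h.py <<'E'
def lidang(n='scene',xr=(-.12,-.0)):
    p=snap(n); W=w2c(cloud(p).reshape(-1,3)); im=p['image'].reshape(-1,3)
    m=(W[:,0]>xr[0])&(W[:,0]<xr[1])&(W[:,2]>.04)&(W[:,2]<.25)&(abs(W[:,1])<.2)&(im.max(1)<70)
    Q=W[m]; a=np.rad2deg(np.arctan2(Q[:,2]-.046,.075-Q[:,1])); rr=np.hypot(Q[:,2]-.046,.075-Q[:,1])
    k=(rr>.06)&(rr<.16); print('lid angle est',np.round(np.percentile(a[k],[10,50,90]),1),k.sum()); return p
E
python3 - <<'E'
from h import *
p=lidang(); overlay(p,[],'s10.png',(180,115,350,275),4.5)
rows([liftplan(p,t) for p,t in ((22,14),(25,12),(29,10),(33,8),(37,6))])
E
```

```text
lid angle est [21.6 23.2 25.8] 1345
t 11.78 pos [ 0.6265 -0.0749  0.0791] q [ 0.7546  0.6432  0.0974 -0.0855] F [-0.5 -0.7 -1.9] op 0.196
case pos [[ 0.0697 -0.0973  0.0791]]
   [ 0.0029  0.0002 -0.0055] [-0.25 -0.9   0.1 ]
   [ 0.007   0.0002 -0.0123] [-0.25 -2.9   0.11]
   [ 0.0128  0.0002 -0.0203] [-0.25 -4.9   0.11]
   [ 0.019   0.0002 -0.0278] [-0.25 -6.9   0.11]
   [ 0.0256  0.0001 -0.035 ] [-0.24 -8.9   0.12]
```

View pics/s10.png

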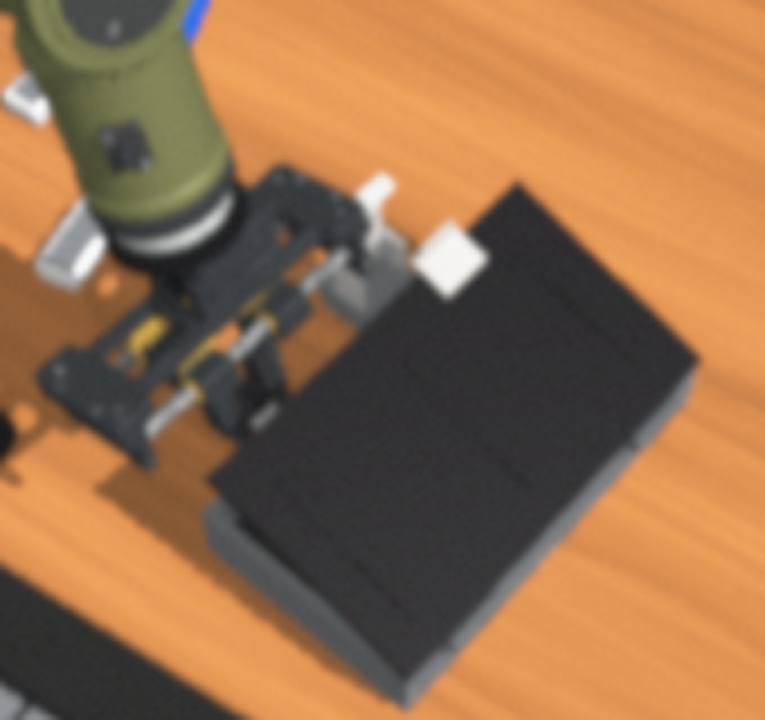

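>>> {"method": "send_rows", "body": {
  "moves": [0.0029,0,-0.0055,0,-0.9,0,0.007,0,-0.0123,0,-2.9,0,0.0128,0,-0.0203,0,-4.9,0,0.019,0,-0.0278,0,-6.9,0,0.0256,0,-0.035,0,-8.9,0]
}}

```text
clock: 12.2
tool_pos: [0.6292, -0.0593, 0.1208]
eef_rot: [0.76, 0.648, 0.038, -0.034]
contact_force: [-0.5, -1.8, -2.2]
opening: 0.201
```

```bash
python3 - <<'E'
from h import *
p=lidang()
rows([liftplan(p,t) for p,t in ((41,5),(46,3),(51,2),(56,1),(61,0))])
E
```

```text
lid angle est [40.8 42.2 44.8] 1337
t 12.25 pos [ 0.6309 -0.0551  0.1228] q [ 0.7584  0.6497  0.0396 -0.0338] F [-0.1 -0.1 -0.3] op 0.195
case pos [[ 0.0709 -0.077   0.1228]]
   [ 0.0007 -0.0009 -0.0037] [-0.03 -0.97  0.41]
   [ 0.0085 -0.0009 -0.0122] [-0.02 -2.97  0.41]
   [ 0.0165 -0.0008 -0.0189] [-0.02 -3.97  0.41]
   [ 0.025  -0.0007 -0.0249] [-0.02 -4.97  0.41]
   [ 0.0339 -0.0007 -0.0301] [-0.01 -5.97  0.41]
```

>>> {"method": "send_rows", "body": {
  "moves": [0.001,-0.001,-0.004,0,-1,0.4,0.0085,-0.001,-0.0122,0,-3,0.4,0.0165,-0.001,-0.0189,0,-4,0.4,0.025,-0.001,-0.025,0,-5,0.4,0.034,-0.001,-0.03,0,-6,0.4]
}}

```text
clock: 12.67
tool_pos: [0.6346, -0.0236, 0.157]
eef_rot: [0.762, 0.648, -0.0, 0.0]
contact_force: [-0.1, -2.0, -2.9]
opening: 0.197
```

```bash
python3 - <<'E'
from h import *
p=lidang(); overlay(p,[],'s11.png',(180,75,350,265),4)
rows([liftplan(p,t) for p,t in ((66,0),(71,0),(76,0),(81,0),(86,0),(92,0),(98,0),(104,0))])
E
```

```text
lid angle est [64.8 66.2 68.3] 1109
t 12.72 pos [ 0.6358 -0.0195  0.1581] q [0.7603 0.6496 0.0015 0.    ] F [ 0.1  1.  -0. ] op 0.198
case pos [[ 0.0701 -0.0411  0.1581]]
   [ 0.0032 -0.     -0.0024] [ 0.12 -0.13  0.27]
   [ 0.012   0.     -0.0058] [ 0.12 -0.13  0.27]
   [ 0.021   0.0001 -0.0085] [ 0.12 -0.13  0.27]
   [ 0.0302  0.0001 -0.0103] [ 0.12 -0.13  0.27]
   [ 0.0396  0.0001 -0.0114] [ 0.12 -0.13  0.27]
   [ 0.0509  0.0002 -0.0116] [ 0.12 -0.13  0.27]
   [ 0.0622  0.0003 -0.0105] [ 0.12 -0.13  0.27]
   [ 0.0732  0.0003 -0.0084] [ 0.12 -0.13  0.27]
```

View pics/s11.png

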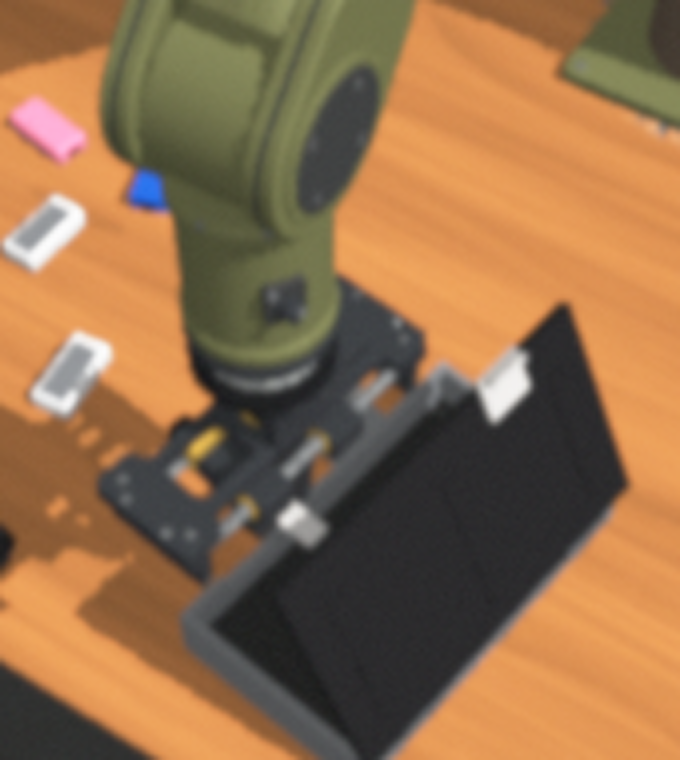

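>>> {"method": "send_rows", "body": {
  "moves": [0.01,0,-0.005,0,0,0,0.02,0,-0.008,0,0,0,0.03,0,-0.0103,0,0,0,0.04,0,-0.0114,0,0,0,0.051,0,-0.0116,0,0,0]
}}

```text
clock: 13.13
tool_pos: [0.6436, 0.0315, 0.1698]
eef_rot: [0.76, 0.649, 0.001, -0.0]
contact_force: [-0.2, -1.1, -1.3]
opening: 0.195
```

```bash
python3 - <<'E'
from h import *
p=lidang()
rows([liftplan(p,t) for p,t in ((92,0),(98,0),(102,0),(106,0))])
E
```

```text
lid angle est [94.5 96.4 98.8] 308
t 13.18 pos [0.6442 0.0354 0.1698] q [ 0.7593  0.6507  0.0028 -0.001 ] F [ 0.8  0.5 -1.5] op 0.198
case pos [[0.0695 0.0145 0.1698]]
   [-0.0047  0.0004  0.    ] [ 0.12 -0.33  0.44]
   [0.0065 0.0005 0.0011] [ 0.12 -0.33  0.44]
   [0.0139 0.0006 0.0024] [ 0.12 -0.33  0.44]
   [0.0213 0.0006 0.0043] [ 0.12 -0.33  0.44]
```

>>> {"method": "send_rows", "body": {
  "moves": [0.004,0,0.001,0,0,0,0.008,0,0.002,0,0,0,0.012,0,0.003,0,0,0,0.016,0,0.0035,0,0,0,0.018,0,0.004,0,0,0]
}}

```text
clock: 13.6
tool_pos: [0.6472, 0.0536, 0.1657]
eef_rot: [0.759, 0.651, 0.003, -0.001]
contact_force: [0.9, -0.5, -0.8]
opening: 0.197
```

```bash
python3 - <<'E'
from h import *
p=lidang(); overlay(p,[],'s12.png',(180,75,370,265),4)
go([.55,-.05,.25],Rdown(40))
E
```

```text
lid angle est [104.6 105.7 106.7] 142
t 13.65 pos [0.6472 0.054  0.1656] q [ 0.7592  0.6508  0.0031 -0.0011] F [ 0.7 -0.8 -0.9] op 0.192
  shift mm [-117.1  -80.   -85.3] rot deg [-0.   -0.38 41.21]  dist 165 ang 41.2 | q [-0.17  0.84  0.03  1.58 -0.04  0.72 -0.27]
```

View pics/s12.png

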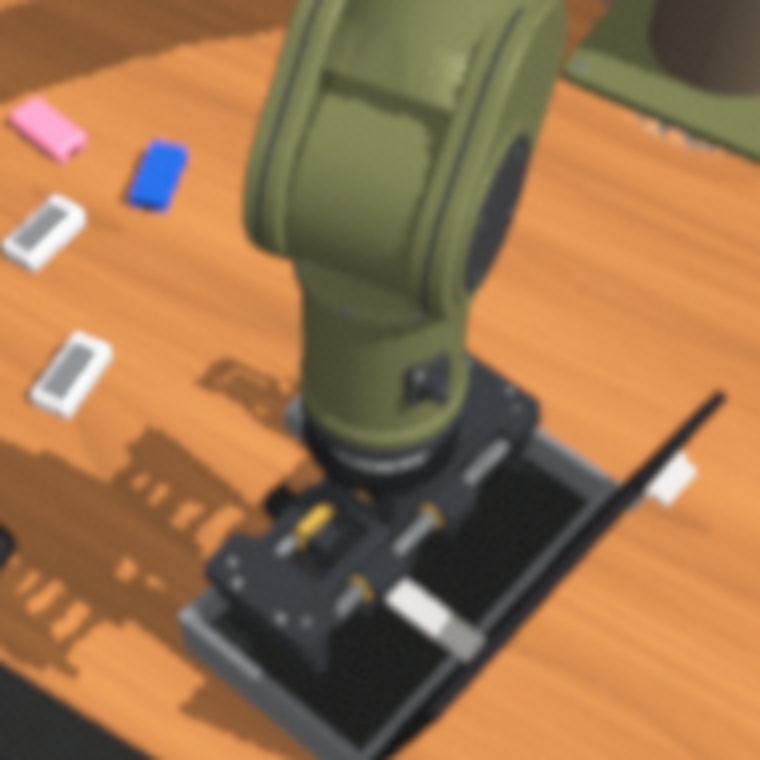

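>>> {"method": "send_rows", "body": {
  "moves": [-0.04,0,0,0,0,0,-0.08,0,-0.01,0,0,0,-0.11,0,-0.04,0,0,0,-0.12,0,-0.08,0,0,0,-0.12,0,-0.12,0,0,0]
}}

```text
clock: 14.07
tool_pos: [0.6268, -0.0711, 0.2854]
eef_rot: [0.762, 0.648, 0.001, -0.001]
contact_force: [1.4, 0.2, -0.4]
opening: 0.198
```

```bash
python3 - <<'E'
from h import *
go([.464,.3625,.29],Rdown(-14.7))
E
```

```text
t 14.07 pos [ 0.6268 -0.0711  0.2854] q [ 0.7617  0.6479  0.0009 -0.001 ] F [ 1.4  0.2 -0.4] op 0.198
  shift mm [ 401.9 -230.2   -3.4] rot deg [-1.400e-01 -9.000e-02  9.547e+01]  dist 463 ang 95.5 | q [ 0.03  0.67  0.02  1.53 -0.02  0.94 -0.11]
```

>>> {"method": "send_rows", "body": {
  "moves": [0.14,-0.08,0,0,0,34,0.14,-0.08,0,0,0,34,0.14,-0.08,0,0,0,34,0.14,-0.08,0,0,0,34,0.14,-0.08,0,0,0,34]
}}

```text
clock: 14.48
tool_pos: [0.5673, 0.0895, 0.2856]
eef_rot: [0.917, 0.399, 0.001, -0.005]
contact_force: [-0.6, -0.1, -0.2]
opening: 0.199
```

```bash
python3 - <<'E'
from h import *
go([.464,.3625,.27],Rdown(-14.7))
E
```

```text
t 14.48 pos [0.5673 0.0895 0.2856] q [ 9.167e-01  3.995e-01  5.000e-04 -5.000e-03] F [-0.6 -0.1 -0.2] op 0.199
  shift mm [ 129.5 -261.3   18.6] rot deg [-6.100e-01  2.000e-02  6.179e+01]  dist 292 ang 61.8 | q [-0.35  0.6   0.2   1.71 -0.16  0.85 -0.83]
```

>>> {"method": "send_rows", "body": {
  "moves": [0.09,-0.18,0,0,0,35,0.09,-0.18,0,0,0,35,0.09,-0.18,0,0,0,35,0.09,-0.18,0,0,0,35,0.09,-0.18,0,0,0,35]
}}

```text
clock: 14.9
tool_pos: [0.4967, 0.2772, 0.2878]
eef_rot: [0.995, 0.102, -0.001, -0.005]
contact_force: [0.4, 0.2, -1.1]
opening: 0.197
```

```bash
python3 - <<'E'
from h import *
go([.464,.3625,.15],Rdown(-14.7))
E
```

```text
t 14.9 pos [0.4967 0.2772 0.2878] q [ 9.947e-01  1.022e-01 -9.000e-04 -5.400e-03] F [ 0.4  0.2 -1.1] op 0.197
  shift mm [-14.6 -88.7 138.8] rot deg [-0.6   0.19 26.43]  dist 165 ang 26.4 | q [-0.82  0.61  0.41  1.73 -0.32  0.86 -1.64]
```

>>> {"method": "send_rows", "body": {
  "moves": [-0.015,-0.089,0.138,-0.6,0.2,26.4,-0.015,-0.089,0.138,-0.6,0.2,26.4,-0.015,-0.089,0.138,-0.6,0.2,26.4,-0.015,-0.089,0.138,-0.6,0.2,26.4,-0.015,-0.089,0.138,-0.6,0.2,26.4]
}}

```text
clock: 15.32
tool_pos: [0.4561, 0.3677, 0.1435]
eef_rot: [0.992, -0.125, -0.006, 0.002]
contact_force: [-0.9, 0.2, -0.4]
opening: 0.199
```

```bash
python3 - <<'E'
from h import *
go([.464,.3605,.033],Rdown(-14.7))
E
```

```text
t 15.32 pos [0.4561 0.3677 0.1435] q [ 0.9922 -0.1248 -0.0058  0.0023] F [-0.9  0.2 -0.4] op 0.199
  shift mm [ 10.6   4.3 110.4] rot deg [0.34 0.62 0.36]  dist 111 ang 0.8 | q [-0.99  0.85  0.43  1.8  -0.58  0.63 -2.03]
```

>>> {"method": "send_rows", "body": {
  "moves": [0.0105,0.004,0.03,0.3,0.6,0.4,0.0105,0.004,0.06,0.3,0.6,0.4,0.0105,0.004,0.085,0.3,0.6,0.4,0.0105,0.004,0.1,0.3,0.6,0.4,0.0105,0.004,0.108,0.3,0.6,0.4]
}}

```text
clock: 15.73
tool_pos: [0.4632, 0.3603, 0.0335]
eef_rot: [0.992, -0.128, -0.001, 0.001]
contact_force: [0.2, -0.7, -0.5]
opening: 0.202
```

```bash
python3 - <<'E'
from h import *
go([.464,.3605,.031],Rdown(-14.7))
E
```

```text
t 15.73 pos [0.4632 0.3603 0.0335] q [ 0.9918 -0.1281 -0.0014  0.001 ] F [ 0.2 -0.7 -0.5] op 0.202
  shift mm [ 0.7 -0.3  2.5] rot deg [ 0.13  0.15 -0.02]  dist 3 ang 0.2 | q [-0.9   1.01  0.29  1.82 -0.67  0.41 -1.95]
```

>>> {"method": "send_rows", "body": {
  "moves": [0,0,0.001,0,0,0,0,0,0.002,0,0,0,0,0,0.0025,0,0,0,0,0,0.0025,0,0,0,0,0,0.0025,0,0,0]
}}

```text
clock: 16.15
tool_pos: [0.4638, 0.3608, 0.032]
eef_rot: [0.992, -0.128, -0.001, 0.0]
contact_force: [-0.1, -0.2, -1.1]
opening: 0.199
```

>>> {"method": "send_rows", "body": {
  "moves": [0,0,0,0,0,0,0,0,0,0,0,0,0,0,0,0,0,0,0,0,0,0,0,0,0,0,0,0,0,0],
  "claw": 0
}}

```text
clock: 16.57
tool_pos: [0.4638, 0.3608, 0.0321]
eef_rot: [0.992, -0.128, -0.001, 0.0]
contact_force: [-0.2, -0.5, -0.7]
opening: 0.499
```

>>> {"method": "send_rows", "body": {
  "moves": [0,0,0,0,0,0,0,0,-0.02,0,0,0,0,0,-0.05,0,0,0,0,0,-0.09,0,0,0,0,0,-0.13,0,0,0]
}}

```text
clock: 16.98
tool_pos: [0.4633, 0.3603, 0.1628]
eef_rot: [0.992, -0.128, -0.002, 0.001]
contact_force: [-0.1, 1.2, 0.6]
opening: 0.499
```

```bash
cat > drv.py <<'E'
from h import *
def drives():
    for n in ('top','scene'):
        p=snap(n); W=cloud(p); im=p['image'].astype(int)
        sat=im.max(-1)-im.min(-1)
        m=(sat<45)&(im.max(-1)>70)&(W[...,2]>.010)&(W[...,2]<.022)&(W[...,1]<-.12)&(W[...,1]>-.6)&(W[...,0]>.25)&(W[...,0]<.68)
        m=cv2.morphologyEx(m.astype(np.uint8),cv2.MORPH_OPEN,np.ones((3,3)))
        k,lab,stt,_=cv2.connectedComponentsWithStats(m)
        for i in range(1,k):
            if stt[i,4]<60: continue
            v,u=np.nonzero(lab==i); P=np.array([ray(p,a,b,.016)[:2] for a,b in zip(u,v)])*1000
            P2=W[lab==i][:,:2]*1000
            rc=cv2.minAreaRect(P.astype(np.float32)); (w,h),a=rc[1],rc[2]
            if w<h: a-=90
            print(n,'area',stt[i,4],'px',round(u.mean()),round(v.mean()),'ctr ray',P.mean(0).round(1),'rc',np.round(rc[0],1),'cloud',np.nanmean(P2,0).round(1),'size',np.round([w,h]),'long yaw',round(a,1))
if __name__=='__main__': drives()
E
python3 drv.py; python3 blade.py; python3 -c "
from h import *
s=snap('scene'); save(s['image'],'s13.png')"
```

```text
top area 250 px 325 198 ctr ray [ 561.6 -251.5] rc [ 561.2 -251.7] cloud [ 561.4 -251.4] size [61. 31.] long yaw 5.9
top area 278 px 364 234 ctr ray [ 466.6 -351.8] rc [ 466.4 -351.7] cloud [ 466.5 -351.6] size [29. 61.] long yaw -1.4
scene area 155 px 190 132 ctr ray [ 468.  -350.2] rc [ 467.9 -349.5] cloud [ 468.1 -350. ] size [32. 63.] long yaw -5.0
scene area 190 px 197 168 ctr ray [ 563.5 -250.2] rc [ 563.4 -250.3] cloud [ 563.7 -250.1] size [64. 32.] long yaw 6.9
top 8336 147 dark c [0.5905 0.0812] len 0.394 lite c [0.5432 0.0684] len 0.203 sep 0.049 yaw cc -164.8 pca -159.4
  grip est from dark [0.5809 0.0786]  from lite(30 behind tip ->-65) [0.6059 0.0854]
scene 159 143 dark c [0.4364 0.3669] len 0.083 lite c [0.5049 0.35  ] len 0.061 sep 0.0706 yaw cc -13.8 pca -13.8
  grip est from dark [0.4461 0.3645]  from lite(30 behind tip ->-65) [0.4418 0.3656]
```

View pics/s13.png

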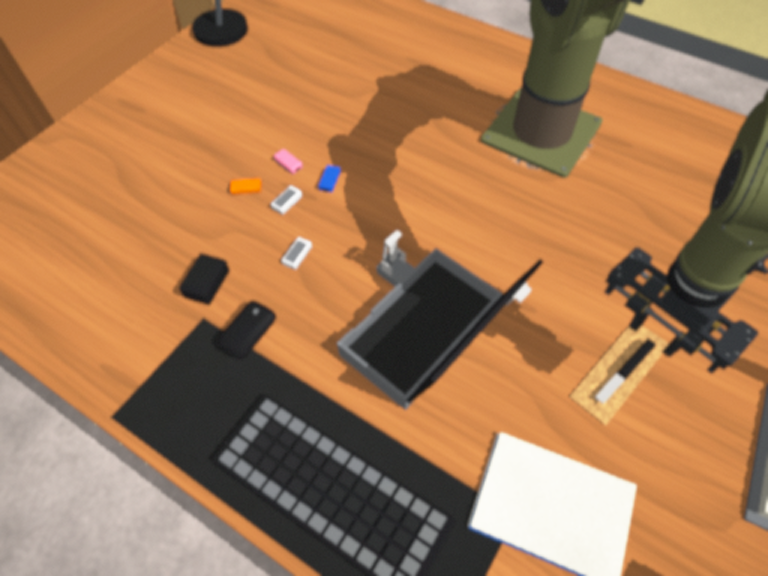

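```bash
python3 - <<'E'
from h import *
go([.5624,-.251,.28],Rdown(6.4))
E
```

```text
t 17.33 pos [0.4629 0.3605 0.1606] q [ 0.9918 -0.1279 -0.0019  0.0012] F [ 0.9 -0.7  0.4] op 0.502
  shift mm [ 250.9  566.6 -118.6] rot deg [  0.13   0.23 -21.1 ]  dist 631 ang 21.1 | q [-0.99  0.83  0.46  1.79 -0.57  0.66 -2.03]
```

>>> {"method": "send_rows", "body": {
  "moves": [0.0,0.0,-0.04,0,0,-5,0.02,0.04,-0.08,0,0,-7,0.03,0.07,-0.11,0,0,-10,0.05,0.11,-0.12,0,0,-10,0.065,0.15,-0.12,0,0,-10]
}}

```text
clock: 17.75
tool_pos: [0.4865, 0.2208, 0.2792]
eef_rot: [0.999, -0.04, -0.001, 0.0]
contact_force: [1.3, -0.8, -0.0]
opening: 0.5
```

>>> {"method": "send_rows", "body": {
  "moves": [0.08,0.19,0,0,0,-11,0.08,0.19,0,0,0,-11,0.08,0.19,0,0,0,-11,0.08,0.19,0,0,0,-11,0.08,0.19,0,0,0,-11]
}}

```text
clock: 18.17
tool_pos: [0.5508, 0.0228, 0.2778]
eef_rot: [0.998, 0.056, -0.002, 0.0]
contact_force: [-0.3, 0.4, 0.1]
opening: 0.502
```

```bash
python3 - <<'E'
from h import *
go([.5624,-.251,.15],Rdown(6.4))
E
```

```text
t 18.17 pos [0.5508 0.0228 0.2778] q [ 9.984e-01  5.610e-02 -2.100e-03  2.000e-04] F [-0.3  0.4  0.1] op 0.502
  shift mm [-18.6 273.3 127.9] rot deg [0.01 0.24 0.03]  dist 302 ang 0.2 | q [-0.37  0.61  0.4   1.79 -0.31  0.82 -1.27]
```

>>> {"method": "send_rows", "body": {
  "moves": [-0.013,0.2,0,0,0,0,-0.013,0.2,0,0,0,0,-0.013,0.2,0,0,0,0,-0.013,0.2,0,0,0,0,-0.013,0.2,0,0,0,0]
}}

```text
clock: 18.58
tool_pos: [0.5592, -0.1805, 0.2763]
eef_rot: [0.998, 0.055, -0.004, 0.0]
contact_force: [-0.0, 0.7, -0.4]
opening: 0.499
```

```bash
python3 - <<'E'
from h import *
go([.5624,-.251,.08],Rdown(6.4))
E
```

```text
t 18.58 pos [ 0.5592 -0.1805  0.2763] q [ 9.985e-01  5.510e-02 -3.500e-03  1.000e-04] F [-0.   0.7 -0.4] op 0.499
  shift mm [ -3.2  70.4 196.3] rot deg [-0.01  0.4  -0.08]  dist 209 ang 0.4 | q [ 0.02  0.65  0.37  1.68 -0.29  0.87 -0.95]
```

>>> {"method": "send_rows", "body": {
  "moves": [-0.003,0.03,0.03,0,0.4,0,-0.003,0.06,0.065,0,0.4,0,-0.003,0.0704,0.105,0,0.4,0,-0.003,0.0704,0.145,0,0.4,0,-0.003,0.0704,0.18,0,0.4,0]
}}

```text
clock: 19.0
tool_pos: [0.5613, -0.2527, 0.0931]
eef_rot: [0.999, 0.054, -0.001, -0.0]
contact_force: [1.1, 0.7, -0.3]
opening: 0.498
```

```bash
python3 drv.py; python3 - <<'E'
from h import *
go([.5624,-.251,.027],Rdown(6.4))
E
```

```text
top area 271 px 364 234 ctr ray [ 467.4 -351.8] rc [ 467.3 -351.7] cloud [ 467.4 -351.6] size [29. 60.] long yaw -1.4
scene area 173 px 197 168 ctr ray [ 565.3 -250.8] rc [ 563.5 -249.9] cloud [ 565.5 -250.5] size [62. 32.] long yaw 6.9
t 19.1 pos [ 0.557  -0.2483  0.0883] q [ 0.9985  0.0547 -0.0074 -0.0042] F [-1.4  1.6  0.2] op 0.499
  shift mm [ 5.9  3.8 61.2] rot deg [-0.53  0.82 -0.13]  dist 62 ang 1.0 | q [ 0.21  0.93  0.24  1.73 -0.38  0.54 -0.77]
```

>>> {"method": "send_rows", "body": {
  "moves": [0.005,0.003,0.015,-0.5,0.8,0,0.006,0.0038,0.03,-0.5,0.8,0,0.006,0.0038,0.045,-0.5,0.8,0,0.006,0.0038,0.055,-0.5,0.8,0,0.006,0.0038,0.06,-0.5,0.8,0]
}}

```text
clock: 19.52
tool_pos: [0.5626, -0.2506, 0.0279]
eef_rot: [0.998, 0.055, -0.0, -0.001]
contact_force: [0.3, 0.7, 0.4]
opening: 0.501
```

>>> {"method": "send_rows", "body": {
  "moves": [0,0,0,0,0,0,0,0,0,0,0,0,0,0,0,0,0,0,0,0,0,0,0,0,0,0,0,0,0,0],
  "claw": 1,
  "grip_force": 20
}}

```text
clock: 19.93
tool_pos: [0.5632, -0.2508, 0.0289]
eef_rot: [0.998, 0.055, 0.0, -0.0]
contact_force: [-0.4, 0.3, 3.4]
opening: 0.338
```

```bash
python3 - <<'E'
from h import *
go([.5624,-.251,.027],Rdown(6.4))
E
```

```text
t 19.93 pos [ 0.5632 -0.2508  0.0289] q [ 9.985e-01  5.500e-02  3.000e-04 -2.000e-04] F [-0.4  0.3  3.4] op 0.338
  shift mm [-0.8  0.1  1.9] rot deg [-0.02 -0.04 -0.1 ]  dist 2 ang 0.1 | q [ 0.24  1.03  0.19  1.73 -0.41  0.43 -0.75]
```

>>> {"method": "send_rows", "body": {
  "moves": [0,0,-0.03,0,0,0,0,0,-0.07,0,0,0,0,0,-0.11,0,0,0,0,0,-0.15,0,0,0,0,0,-0.17,0,0,0]
}}

```text
clock: 20.35
tool_pos: [0.5646, -0.2521, 0.2041]
eef_rot: [0.998, 0.055, 0.003, 0.001]
contact_force: [0.7, -0.6, 0.1]
opening: 0.333
```

```bash
python3 - <<'E'
from h import *
go(c2w([.05,-.0,.19])[0],Rdown(80.75))
E
```

```text
t 20.35 pos [ 0.5646 -0.2521  0.2041] q [0.9985 0.0547 0.0033 0.0015] F [ 0.7 -0.6  0.1] op 0.333
  shift mm [  87.8 -268.4   13.7] rot deg [  0.4   -0.19 -74.47]  dist 283 ang 74.5 | q [ 0.17  0.77  0.32  1.67 -0.33  0.75 -0.81]
```

>>> {"method": "send_rows", "body": {
  "moves": [0.04,-0.12,0,0,0,-35.5,0.04,-0.12,0,0,0,-35.5,0.04,-0.12,0,0,0,-35.5,0.04,-0.12,0,0,0,-35.5,0.04,-0.12,0,0,0,-35.5]
}}

```text
clock: 20.77
tool_pos: [0.5923, -0.1233, 0.2043]
eef_rot: [0.932, 0.363, 0.004, 0.001]
contact_force: [-0.5, -1.8, 0.0]
opening: 0.341
```

```bash
python3 - <<'E'
from h import *
go(c2w([.05,-.0,.19])[0],Rdown(80.75))
E
```

```text
t 20.77 pos [ 0.5923 -0.1233  0.2043] q [0.9318 0.3629 0.0036 0.0014] F [-0.5 -1.8  0. ] op 0.341
  shift mm [122.1 -88.3  14.5] rot deg [  0.4   -0.22 -38.19]  dist 151 ang 38.2 | q [ 0.04  0.74  0.16  1.71 -0.17  0.7  -0.54]
```

>>> {"method": "send_rows", "body": {
  "moves": [0.122,-0.088,0,0,0,-35.5,0.122,-0.088,0,0,0,-35.5,0.122,-0.088,0,0,0,-35.5,0.122,-0.088,0,0,0,-35.5,0.122,-0.088,0,0,0,-35.5]
}}

```text
clock: 21.18
tool_pos: [0.6236, 0.0352, 0.2048]
eef_rot: [0.774, 0.634, 0.006, -0.0]
contact_force: [-0.4, 0.4, -0.5]
opening: 0.34
```

```bash
python3 - <<'E'
from h import *
go(c2w([.05,-.0,.1])[0],Rdown(80.75))
E
```

```text
t 21.18 pos [0.6236 0.0352 0.2048] q [ 0.7737  0.6335  0.0061 -0.    ] F [-0.4  0.4 -0.5] op 0.34
  shift mm [-11.9   0.5 104.7] rot deg [ 0.45 -0.54 -2.13]  dist 105 ang 2.2 | q [-0.13  0.75  0.01  1.64 -0.02  0.74 -0.31]
```

>>> {"method": "send_rows", "body": {
  "moves": [-0.012,0.0005,0.02,0.4,-0.5,-2.1,-0.012,0.0005,0.05,0.4,-0.5,-2.1,-0.012,0.0005,0.08,0.4,-0.5,-2.1,-0.012,0.0005,0.105,0.4,-0.5,-2.1,-0.012,0.0005,0.12,0.4,-0.5,-2.1]
}}

```text
clock: 21.6
tool_pos: [0.6211, 0.0241, 0.0821]
eef_rot: [0.762, 0.648, -0.001, -0.001]
contact_force: [0.8, 0.6, -1.2]
opening: 0.339
```

```bash
python3 - <<'E'
from h import *
go(c2w([.05,-.0,.044])[0],Rdown(80.75))
p=snap('scene'); overlay(p,[],'s14.png',(180,75,370,265),4)
E
```

```text
t 21.6 pos [0.6211 0.0241 0.0821] q [ 0.762   0.6476 -0.0011 -0.0009] F [ 0.8  0.6 -1.2] op 0.339
  shift mm [ 0.4  1.6 38.1] rot deg [-0.16  0.03 -0.03]  dist 38 ang 0.2 | q [-0.11  0.93 -0.    1.7   0.    0.52 -0.28]
```

View pics/s14.png

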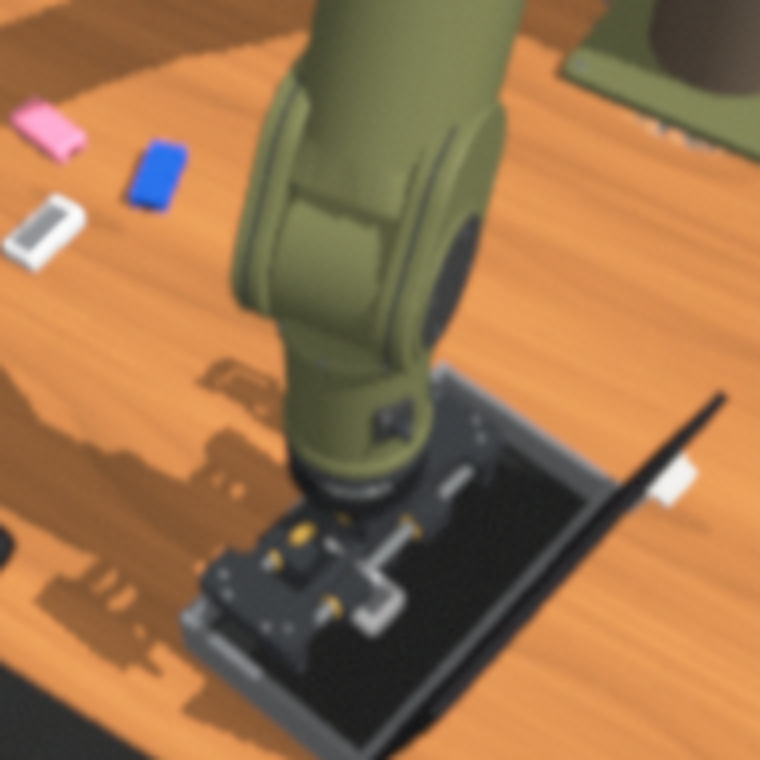

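>>> {"method": "send_rows", "body": {
  "moves": [0,0.001,0.012,0,0,0,0,0.001,0.022,0,0,0,0,0.001,0.03,0,0,0,0,0.001,0.035,0,0,0,0,0.001,0.038,0,0,0]
}}

```text
clock: 22.07
tool_pos: [0.6206, 0.0239, 0.0427]
eef_rot: [0.762, 0.648, -0.003, -0.002]
contact_force: [-7.5, 0.1, 31.1]
opening: 0.336
```

```bash
python3 -c "
from h import *
go(c2w([.05,-.0,.043])[0],Rdown(80.75))"
```

```text
t 22.07 pos [0.6206 0.0239 0.0427] q [ 0.762   0.6476 -0.0026 -0.002 ] F [-7.5  0.1 31.1] op 0.336
  shift mm [ 0.7  2.  -0.3] rot deg [-0.37  0.08 -0.02]  dist 2 ang 0.4 | q [-0.11  0.99 -0.    1.7   0.    0.45 -0.28]
```

>>> {"method": "send_rows", "body": {
  "moves": [0,0,-0.001,0,0,0,0,0,-0.001,0,0,0,0,0,-0.001,0,0,0,0,0,-0.001,0,0,0,0,0,-0.001,0,0,0]
}}

```text
clock: 22.48
tool_pos: [0.6207, 0.0239, 0.0438]
eef_rot: [0.762, 0.648, -0.002, -0.002]
contact_force: [-0.7, -0.9, -0.6]
opening: 0.335
```

>>> {"method": "send_rows", "body": {
  "moves": [0,0,0,0,0,0,0,0,0,0,0,0,0,0,0,0,0,0,0,0,0,0,0,0,0,0,0,0,0,0],
  "claw": 0
}}

```text
clock: 22.9
tool_pos: [0.6207, 0.024, 0.0439]
eef_rot: [0.762, 0.648, -0.002, -0.002]
contact_force: [-1.3, 0.4, 0.8]
opening: 0.501
```

>>> {"method": "send_rows", "body": {
  "moves": [0,0,-0.01,0,0,0,0,0,-0.04,0,0,0,0,0,-0.08,0,0,0,0,0,-0.12,0,0,0,0,0,-0.16,0,0,0]
}}

```text
clock: 23.32
tool_pos: [0.6213, 0.0239, 0.2062]
eef_rot: [0.762, 0.648, -0.003, -0.002]
contact_force: [1.6, 0.7, 0.3]
opening: 0.498
```

```bash
python3 -c "
from h import *
go([.467,-.351,.2],Rdown(-2.5))"; python3 drv.py
```

```text
t 23.32 pos [0.6213 0.0239 0.2062] q [ 0.762   0.6476 -0.0025 -0.002 ] F [1.6 0.7 0.3] op 0.498
  shift mm [-394.9  -91.8    7.3] rot deg [-0.24  0.32 83.22]  dist 405 ang 83.2 | q [-0.11  0.75  0.    1.63 -0.    0.76 -0.27]
top area 272 px 364 234 ctr ray [ 466.8 -351.9] rc [ 466.5 -351.7] cloud [ 466.7 -351.6] size [29. 61.] long yaw -1.4
scene area 161 px 191 132 ctr ray [ 468.5 -349.2] rc [ 468.7 -349.1] cloud [ 468.6 -349. ] size [33. 65.] long yaw -1.4
```

>>> {"method": "send_rows", "body": {
  "moves": [-0.197,-0.046,0,0,0,35.5,-0.197,-0.046,0,0,0,35.5,-0.197,-0.046,0,0,0,35.5,-0.197,-0.046,0,0,0,35.5,-0.197,-0.046,0,0,0,35.5]
}}

```text
clock: 23.83
tool_pos: [0.5469, -0.1662, 0.2112]
eef_rot: [0.925, 0.38, 0.003, 0.002]
contact_force: [0.9, 0.1, 0.3]
opening: 0.503
```

```bash
python3 -c "
from h import *
go([.4675,-.351,.2],Rdown(-1.5))"
```

```text
t 23.83 pos [ 0.5469 -0.1662  0.2112] q [0.9248 0.3803 0.0033 0.0017] F [0.9 0.1 0.3] op 0.503
  shift mm [-186.5   75.5   10.7] rot deg [ 0.19 -0.4  46.21]  dist 201 ang 46.2 | q [ 0.13  0.69  0.14  1.8  -0.15  0.65 -0.43]
```

>>> {"method": "send_rows", "body": {
  "moves": [-0.186,0.075,0,0,0,35.5,-0.186,0.075,0,0,0,35.5,-0.186,0.075,0,0,0,35.5,-0.186,0.075,0,0,0,35.5,-0.186,0.075,0,0,0,35.5]
}}

```text
clock: 24.25
tool_pos: [0.4657, -0.3526, 0.2109]
eef_rot: [0.997, 0.078, 0.004, 0.001]
contact_force: [1.3, 0.5, -0.4]
opening: 0.498
```

```bash
python3 -c "
from h import *
go([.4675,-.351,.08],Rdown(-1.5))"
```

```text
t 24.25 pos [ 0.4657 -0.3526  0.2109] q [9.969e-01 7.810e-02 3.600e-03 7.000e-04] F [ 1.3  0.5 -0.4] op 0.498
  shift mm [  1.2  -1.5 130.9] rot deg [ 0.08 -0.41 10.46]  dist 131 ang 10.5 | q [ 0.41  0.72  0.28  1.77 -0.29  0.69 -0.56]
```

>>> {"method": "send_rows", "body": {
  "moves": [0.001,-0.0015,0.03,0,-0.4,7,0.001,-0.0015,0.07,0,-0.4,10.5,0.001,-0.0015,0.1,0,-0.4,10.5,0.001,-0.0015,0.12,0,-0.4,10.5,0.001,-0.0015,0.13,0,-0.4,10.5]
}}

```text
clock: 24.67
tool_pos: [0.466, -0.3497, 0.0781]
eef_rot: [1.0, -0.013, -0.002, -0.001]
contact_force: [0.8, -0.1, -0.0]
opening: 0.5
```

```bash
python3 -c "
from h import *
go([.4675,-.351,.028],Rdown(-1.5))
p=snap('scene'); overlay(p,[],'s15.png',(130,65,290,225),4.5)
go([.4675,-.351,.028],Rdown(-1.5))
"
```

```text
t 24.67 pos [ 0.466  -0.3497  0.0781] q [ 9.999e-01 -1.350e-02 -1.700e-03 -9.000e-04] F [ 0.8 -0.1 -0. ] op 0.5
  shift mm [ 1.7  1.3 50.1] rot deg [-0.1   0.19 -0.04]  dist 50 ang 0.2 | q [ 0.44  0.92  0.22  1.83 -0.42  0.44 -0.64]
t 24.72 pos [ 0.4659 -0.3497  0.0778] q [ 0.9999 -0.0134 -0.0019 -0.001 ] F [ 0.3  0.3 -0.8] op 0.502
  shift mm [ 1.8  1.4 49.7] rot deg [-0.11  0.22 -0.03]  dist 50 ang 0.2 | q [ 0.44  0.92  0.22  1.83 -0.42  0.44 -0.64]
```

View pics/s15.png

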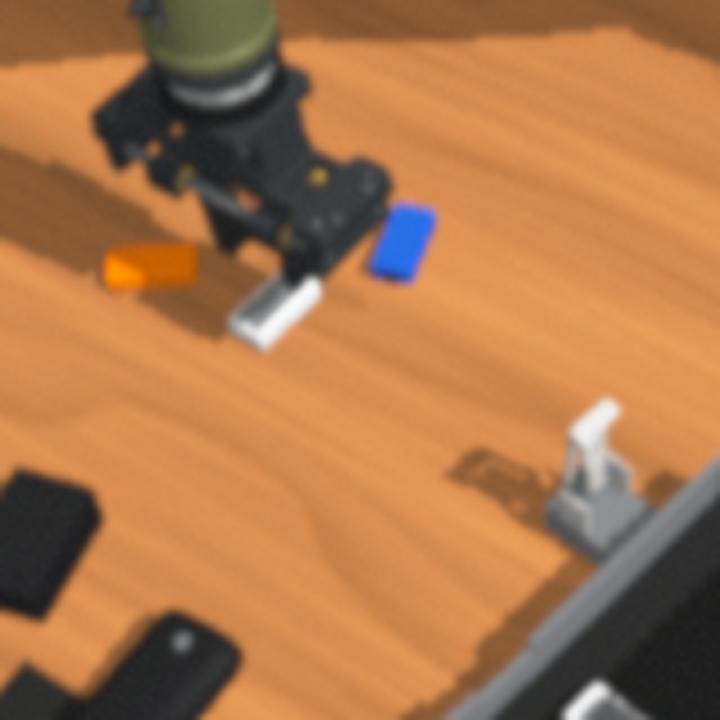

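>>> {"method": "send_rows", "body": {
  "moves": [0.0018,0.001,0.014,0,0.2,0,0.0018,0.001,0.028,0,0.2,0,0.0018,0.001,0.04,0,0.2,0,0.0018,0.001,0.047,0,0.2,0,0.0018,0.001,0.049,0,0.2,0]
}}

```text
clock: 25.13
tool_pos: [0.4674, -0.3505, 0.0283]
eef_rot: [1.0, -0.013, -0.0, -0.001]
contact_force: [0.7, -0.2, 0.9]
opening: 0.506
```

>>> {"method": "send_rows", "body": {
  "moves": [0,0,0,0,0,0,0,0,0,0,0,0,0,0,0,0,0,0,0,0,0,0,0,0,0,0,0,0,0,0],
  "claw": 1
}}

```text
clock: 25.55
tool_pos: [0.4677, -0.3508, 0.0291]
eef_rot: [1.0, -0.013, 0.0, -0.001]
contact_force: [-1.2, 0.8, 4.0]
opening: 0.34
```

>>> {"method": "send_rows", "body": {
  "moves": [0,0,0,0,0,0,0,0,-0.03,0,0,0,0,0,-0.07,0,0,0,0,0,-0.11,0,0,0,0,0,-0.15,0,0,0]
}}

```text
clock: 25.97
tool_pos: [0.4672, -0.3507, 0.1805]
eef_rot: [1.0, -0.013, -0.0, -0.001]
contact_force: [1.3, 0.3, -0.6]
opening: 0.339
```

```bash
python3 -c "
from h import *
go(c2w([-.03,0,.2])[0],Rdown(80.75))
p=snap('scene'); overlay(p,[],'s16.png',(130,65,370,265),3)
"
```

```text
t 25.97 pos [ 0.4672 -0.3507  0.1805] q [ 9.999e-01 -1.340e-02 -4.000e-04 -1.200e-03] F [ 1.3  0.3 -0.6] op 0.339
  shift mm [  66.  -389.7  -18.6] rot deg [-1.400e-01 -6.000e-02 -8.229e+01]  dist 396 ang 82.3 | q [ 0.39  0.77  0.32  1.78 -0.37  0.65 -0.68]
```

View pics/s16.png

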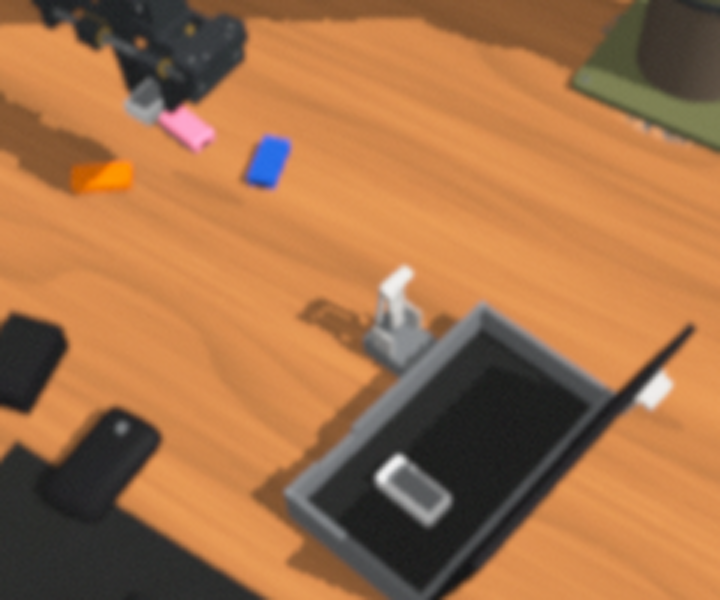

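>>> {"method": "send_rows", "body": {
  "moves": [0.03,-0.195,-0.03,0,0,-35.5,0.03,-0.195,-0.03,0,0,-35.5,0.03,-0.195,-0.03,0,0,-35.5,0.03,-0.195,-0.03,0,0,-35.5,0.03,-0.195,-0.03,0,0,-35.5]
}}

```text
clock: 26.43
tool_pos: [0.5058, -0.1557, 0.2178]
eef_rot: [0.955, 0.296, 0.004, 0.003]
contact_force: [-0.1, -0.1, -0.2]
opening: 0.339
```

```bash
python3 -c "
from h import *
go(c2w([-.04,0,.2])[0],Rdown(80.75))"
```

```text
t 26.43 pos [ 0.5058 -0.1557  0.2178] q [0.9552 0.296  0.0043 0.0034] F [-0.1 -0.1 -0.2] op 0.339
  shift mm [ 133.  -144.7   17.3] rot deg [  0.63  -0.13 -46.32]  dist 197 ang 46.3 | q [ 0.09  0.64  0.2   1.92 -0.21  0.59 -0.55]
```

>>> {"method": "send_rows", "body": {
  "moves": [0.133,-0.145,0,0.6,0,-35.5,0.133,-0.145,0,0.6,0,-35.5,0.133,-0.145,0,0.6,0,-35.5,0.133,-0.145,0,0.6,0,-35.5,0.133,-0.145,0,0.6,0,-35.5]
}}

```text
clock: 26.85
tool_pos: [0.5334, 0.0428, 0.2173]
eef_rot: [0.818, 0.575, 0.002, -0.001]
contact_force: [1.4, 0.6, -0.5]
opening: 0.338
```

```bash
python3 -c "
from h import *
go(c2w([-.04,0,.08])[0],Rdown(80.75))"
```

```text
t 26.85 pos [0.5334 0.0428 0.2173] q [ 0.818   0.5752  0.002  -0.0009] F [ 1.4  0.6 -0.5] op 0.338
  shift mm [ -4.3   1.7 137.3] rot deg [  0.08  -0.24 -10.52]  dist 137 ang 10.5 | q [-0.2   0.64  0.06  1.9  -0.07  0.61 -0.44]
```

>>> {"method": "send_rows", "body": {
  "moves": [-0.004,0.002,0.02,0,-0.2,-6,-0.004,0.002,0.055,0,-0.2,-10.5,-0.004,0.002,0.09,0,-0.2,-10.5,-0.004,0.002,0.12,0,-0.2,-10.5,-0.004,0.002,0.135,0,-0.2,-10.5]
}}

```text
clock: 27.27
tool_pos: [0.5323, 0.0389, 0.079]
eef_rot: [0.762, 0.648, -0.001, -0.001]
contact_force: [-0.0, 0.6, -1.1]
opening: 0.34
```

```bash
python3 -c "
from h import *
go(c2w([-.04,0,.0445])[0],Rdown(80.75))"
```

```text
t 27.27 pos [0.5323 0.0389 0.079 ] q [ 0.7619  0.6477 -0.0011 -0.001 ] F [-0.   0.6 -1.1] op 0.34
  shift mm [ 0.1  1.6 34.5] rot deg [-0.17  0.02 -0.01]  dist 35 ang 0.2 | q [-0.16  0.87  0.    1.97 -0.01  0.3  -0.32]
```

>>> {"method": "send_rows", "body": {
  "moves": [0,0.001,0.01,0,0,0,0,0.001,0.02,0,0,0,0,0.001,0.028,0,0,0,0,0.001,0.032,0,0,0,0,0.001,0.034,0,0,0]
}}

```text
clock: 27.68
tool_pos: [0.5334, 0.0387, 0.045]
eef_rot: [0.762, 0.648, -0.001, -0.001]
contact_force: [1.3, 1.0, 0.7]
opening: 0.336
```

```bash
python3 -c "
from h import *
go(c2w([-.04,0,.0445])[0],Rdown(80.75))"
```

```text
t 27.68 pos [0.5334 0.0387 0.045 ] q [ 0.7619  0.6477 -0.0009 -0.0009] F [1.3 1.  0.7] op 0.336
  shift mm [0.1 0.4 0.5] rot deg [-0.15  0.02 -0.01]  dist 1 ang 0.1 | q [-0.16  0.94  0.    1.97 -0.    0.24 -0.32]
```

>>> {"method": "send_rows", "body": {
  "moves": [0,0,0.0006,0,0,0,0,0,0.0006,0,0,0,0,0,0.0006,0,0,0,0,0,0.0006,0,0,0,0,0,0.0006,0,0,0],
  "claw": 0
}}

```text
clock: 28.1
tool_pos: [0.5337, 0.0387, 0.0448]
eef_rot: [0.762, 0.648, -0.001, -0.001]
contact_force: [-0.1, -0.0, -0.1]
opening: 0.501
```

>>> {"method": "send_rows", "body": {
  "moves": [0,0,-0.005,0,0,0,0,0,-0.03,0,0,0,0,0,-0.07,0,0,0,0,0,-0.11,0,0,0,0,0,-0.15,0,0,0]
}}

```text
clock: 28.52
tool_pos: [0.5334, 0.0386, 0.1968]
eef_rot: [0.762, 0.648, -0.001, -0.001]
contact_force: [0.8, -0.1, -0.1]
opening: 0.499
```

>>> {"method": "send_rows", "body": {
  "moves": [0,0,-0.04,0,0,0,-0.04,0,-0.06,0,0,0,-0.08,0,-0.06,0,0,0,-0.12,0,-0.06,0,0,0,-0.15,0,-0.06,0,0,0],
  "claw": 1
}}

```text
clock: 28.93
tool_pos: [0.5083, -0.1133, 0.2581]
eef_rot: [0.763, 0.647, -0.001, 0.0]
contact_force: [0.3, -0.3, -0.9]
opening: 0.146
```

```bash
python3 -c "
from h import *
st()
p=lidang(); overlay(p,[],'s17.png',(180,75,370,265),4)
p=snap('top'); overlay(p,[],'t17.png',(170,125,440,305),2.8)
"; python3 drv.py
```

```text
t 28.93 pos [ 0.5083 -0.1133  0.2581] q [ 7.628e-01  6.467e-01 -1.100e-03  4.000e-04] F [ 0.3 -0.3 -0.9] op 0.146
lid angle est [104.9 105.9 107.1] 156
```

View pics/s17.png

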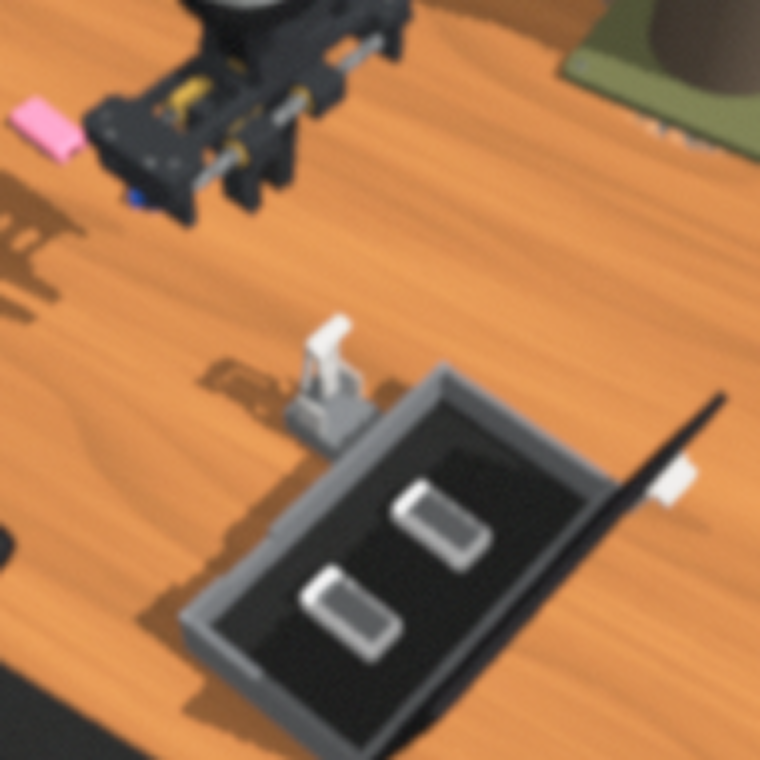

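View pics/t17.png

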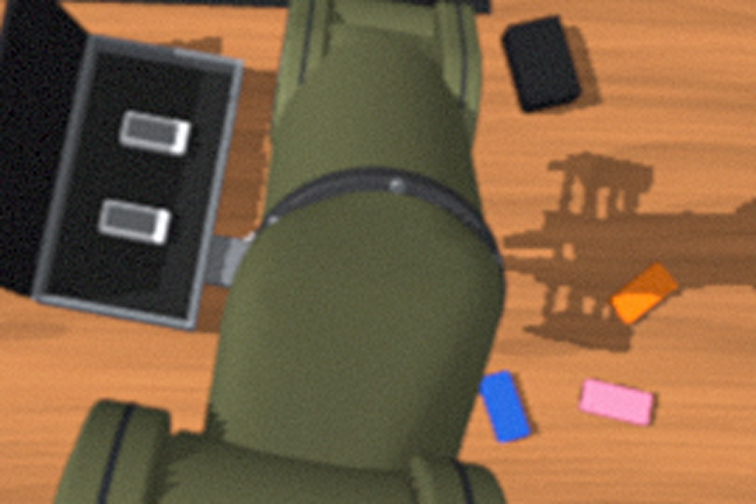

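```bash
cat >> h.py <<'E'
def closeplan(phi,rho=.12,x=.03,dn=0):
    f=np.deg2rad(phi); C=np.array([x,.075-rho*np.cos(f)+.008*np.sin(f)+.009,.046+rho*np.sin(f)+.008*np.cos(f)+.025-dn])
    return c2w(C)[0],Rdown(80.75)
E
python3 - <<'E'
from h import *
go(c2w([.03,.17,.27])[0],Rdown(80.75))
E
```

```text
t 29.13 pos [ 0.5091 -0.11    0.2572] q [ 7.626e-01  6.469e-01 -7.000e-04 -8.000e-04] F [ 0.3  0.8 -0.2] op 0.007
  shift mm [321.   69.7 -13. ] rot deg [-0.12 -0.   -0.14]  dist 329 ang 0.2 | q [ 0.13  0.56 -0.01  1.89  0.01  0.69 -0.05]
```

>>> {"method": "send_rows", "body": {
  "moves": [0.0,0.04,-0.013,0,0,0,0.04,0.07,-0.013,0,0,0,0.08,0.07,-0.013,0,0,0,0.12,0.07,-0.013,0,0,0,0.16,0.07,-0.013,0,0,0]
}}

```text
clock: 29.55
tool_pos: [0.6042, 0.0389, 0.2699]
eef_rot: [0.762, 0.648, -0.0, -0.001]
contact_force: [-0.0, 0.5, 0.1]
opening: 0.006
```

>>> {"method": "send_rows", "body": {
  "moves": [0.04,0,0,0,0,0,0.08,0,0,0,0,0,0.12,0,0,0,0,0,0.16,0,0,0,0,0,0.165,0,0,0,0,0]
}}

```text
clock: 29.97
tool_pos: [0.6284, 0.2163, 0.2697]
eef_rot: [0.757, 0.654, 0.003, -0.006]
contact_force: [-0.1, 1.4, -0.0]
opening: 0.006
```

```bash
python3 - <<'E'
from h import *
go(c2w([.03,.17,.19])[0],Rdown(80.75))
E
```

```text
t 29.97 pos [0.6284 0.2163 0.2697] q [ 0.7567  0.6537  0.0026 -0.0056] F [-0.1  1.4 -0. ] op 0.006
  shift mm [-21.4   5.2  79.5] rot deg [-0.29 -0.64  0.89]  dist 82 ang 1.1 | q [-0.4   0.74  0.02  1.43 -0.03  0.97 -0.52]
```

>>> {"method": "send_rows", "body": {
  "moves": [-0.01,0.005,0.03,0,-0.6,0.9,-0.015,0.005,0.06,0,-0.6,0.9,-0.018,0.005,0.079,0,-0.6,0.9,-0.021,0.005,0.079,0,-0.6,0.9,-0.021,0.005,0.079,0,-0.6,0.9]
}}

```text
clock: 30.38
tool_pos: [0.6288, 0.1965, 0.1898]
eef_rot: [0.761, 0.648, -0.003, -0.003]
contact_force: [0.4, -0.8, 0.9]
opening: 0.004
```

```bash
python3 - <<'E'
from h import *
p=snap('scene'); overlay(p,[],'s18.png',(180,75,390,265),3.6)
rows([closeplan(a) for a in (103,97,91,85,79,73)])
E
```

```text
t 30.43 pos [0.6301 0.1968 0.1913] q [ 0.7614  0.6482 -0.0009 -0.0022] F [-0.7  0.6  0.5] op 0.001
case pos [[0.0296 0.1715 0.1913]]
   [-0.0527  0.0003  0.0051] [-0.26 -0.09  0.07]
   [-0.0649  0.0003  0.0021] [-0.26 -0.09  0.07]
   [-0.0774  0.0003  0.0003] [-0.26 -0.09  0.07]
   [-0.09    0.0003 -0.0001] [-0.26 -0.09  0.07]
   [-0.1025  0.0003  0.0008] [-0.26 -0.09  0.07]
   [-0.1149  0.0003  0.003 ] [-0.26 -0.09  0.07]
```

View pics/s18.png

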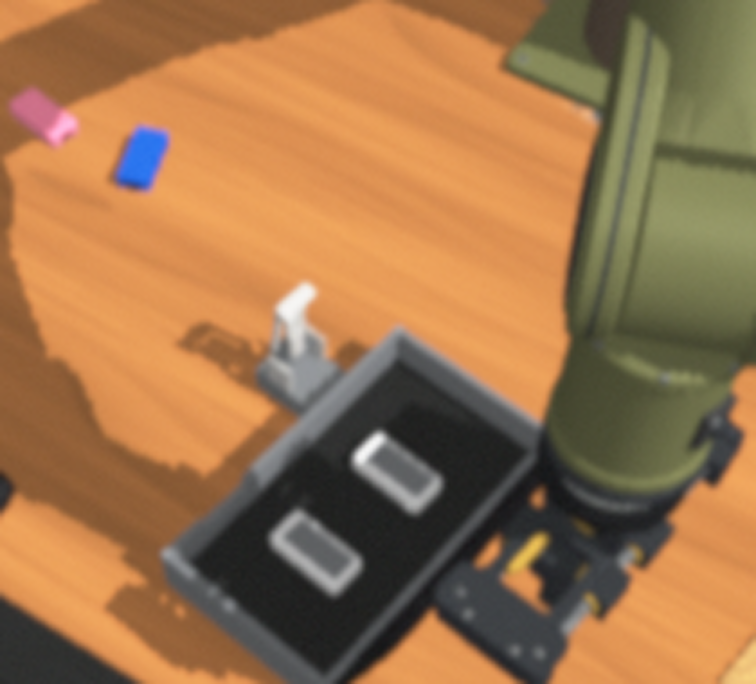

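>>> {"method": "send_rows", "body": {
  "moves": [-0.025,0,0.002,0,0,0,-0.045,0,0.002,0,0,0,-0.065,0,0.002,0,0,0,-0.08,0,0.001,0,0,0,-0.09,0,0,0,0,0]
}}

```text
clock: 30.85
tool_pos: [0.6168, 0.107, 0.1931]
eef_rot: [0.762, 0.648, 0.001, -0.001]
contact_force: [0.8, 2.1, -0.3]
opening: 0.002
```

```bash
python3 - <<'E'
from h import *
p=snap('scene'); overlay(p,[],'s19.png',(180,75,390,265),3.6)
rows([closeplan(a) for a in (85,78,70,62,55,48)])
E
```

```text
t 30.9 pos [0.6164 0.1046 0.1929] q [ 7.625e-01  6.470e-01 -4.000e-04 -1.000e-03] F [-0.1 -1.5  0.7] op 0.006
case pos [[0.0309 0.0783 0.1929]]
   [ 0.0032 -0.0009  0.0017] [-0.11 -0.04 -0.12]
   [-0.0115 -0.0009  0.0029] [-0.11 -0.04 -0.12]
   [-0.0279 -0.0009  0.0064] [-0.11 -0.04 -0.12]
   [-0.0436 -0.0008  0.0122] [-0.11 -0.04 -0.12]
   [-0.0566 -0.0008  0.019 ] [-0.11 -0.04 -0.12]
   [-0.0687 -0.0007  0.0273] [-0.11 -0.04 -0.12]
```

View pics/s19.png

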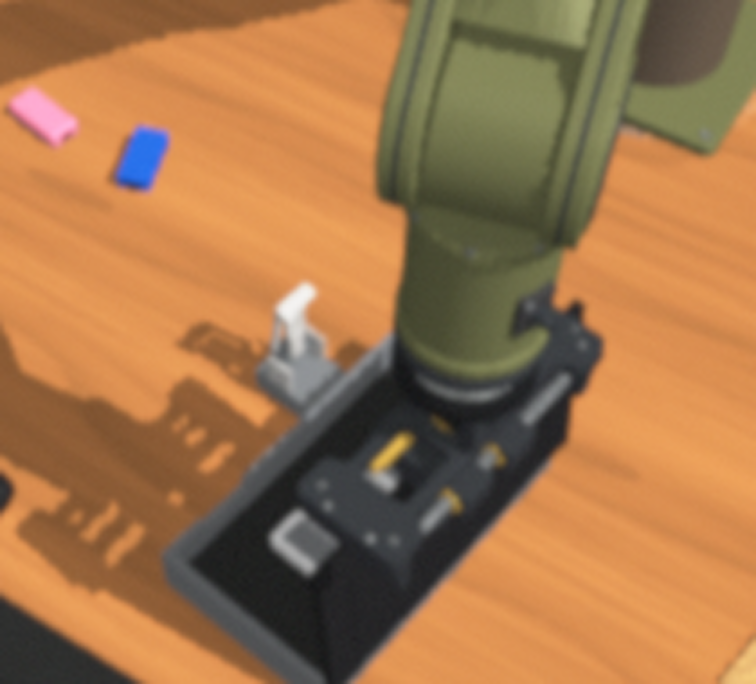

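>>> {"method": "send_rows", "body": {
  "moves": [-0.0115,0,0.003,0,0,0,-0.028,0,0.0064,0,0,0,-0.0436,0,0.0122,0,0,0,-0.0566,0,0.019,0,0,0,-0.0687,0,0.0273,0,0,0]
}}

```text
clock: 31.32
tool_pos: [0.6056, 0.0363, 0.1655]
eef_rot: [0.762, 0.647, 0.0, -0.001]
contact_force: [0.1, 0.8, 0.6]
opening: 0.004
```

```bash
python3 - <<'E'
from h import *
rows([closeplan(a) for a in (48,40,33,26,19,13)])
E
```

```text
t 31.32 pos [0.6056 0.0363 0.1655] q [ 7.624e-01  6.472e-01  3.000e-04 -6.000e-04] F [0.1 0.8 0.6] op 0.004
case pos [[0.0312 0.0091 0.1655]]
   [ 0.0005 -0.0012  0.    ] [-0.03 -0.07 -0.09]
   [-0.0119 -0.0012  0.0113] [-0.03 -0.07 -0.09]
   [-0.0214 -0.0012  0.0225] [-0.03 -0.07 -0.09]
   [-0.0295 -0.0012  0.0347] [-0.03 -0.07 -0.09]
   [-0.0361 -0.0012  0.0479] [-0.03 -0.07 -0.09]
   [-0.0403 -0.0012  0.0597] [-0.03 -0.07 -0.09]
```

>>> {"method": "send_rows", "body": {
  "moves": [-0.012,0,0.0113,0,0,0,-0.0214,0,0.0225,0,0,0,-0.0295,0,0.0347,0,0,0,-0.0361,0,0.0479,0,0,0,-0.0403,0,0.0597,0,0,0]
}}

```text
clock: 31.73
tool_pos: [0.5986, -0.0046, 0.1045]
eef_rot: [0.763, 0.647, -0.0, -0.001]
contact_force: [0.6, -1.2, 0.7]
opening: 0.006
```

```bash
python3 - <<'E'
from h import *
p=lidang(xr=(.09,.125)); overlay(p,[],'s20.png',(180,75,390,265),3.6)
rows([closeplan(a) for a in (10,7,5,3,1,0)])
E
```

```text
lid angle est [15.3 17.2 53.3] 568
t 31.78 pos [ 0.5971 -0.0055  0.1024] q [ 0.7628  0.6466 -0.002  -0.0017] F [-0.3 -1.  -2.1] op 0.007
case pos [[ 0.0295 -0.0335  0.1024]]
   [0.0007 0.0005 0.0027] [-0.29  0.05 -0.18]
   [-0.0007  0.0005  0.0088] [-0.29  0.05 -0.18]
   [-0.0014  0.0005  0.013 ] [-0.29  0.05 -0.18]
   [-0.0019  0.0006  0.0171] [-0.29  0.05 -0.18]
   [-0.0024  0.0006  0.0213] [-0.29  0.05 -0.18]
   [-0.0025  0.0006  0.0234] [-0.29  0.05 -0.18]
```

View pics/s20.png

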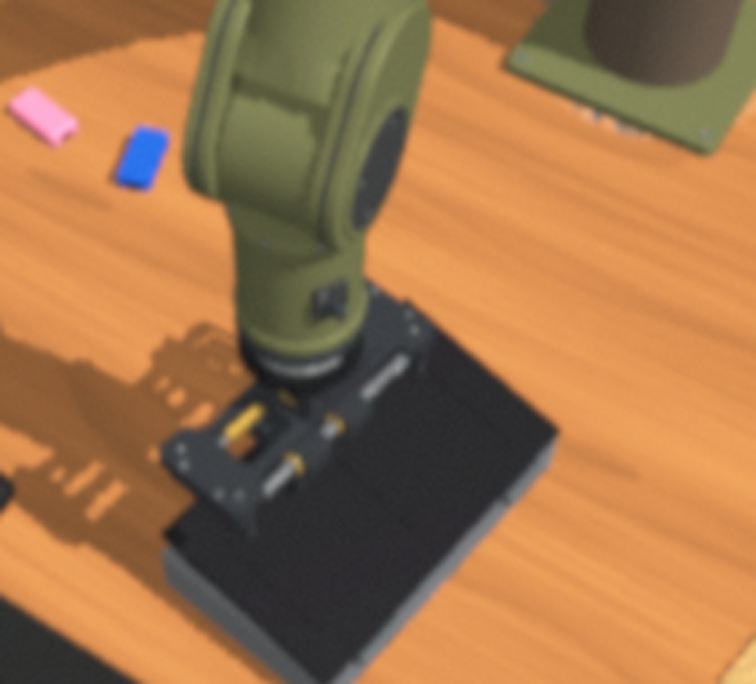

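>>> {"method": "send_rows", "body": {
  "moves": [0,0,0.005,0,0,0,-0.001,0,0.01,0,0,0,-0.002,0,0.015,0,0,0,-0.0024,0,0.019,0,0,0,-0.0025,0,0.0222,0,0,0]
}}

```text
clock: 32.2
tool_pos: [0.5966, -0.0077, 0.08]
eef_rot: [0.763, 0.647, -0.002, -0.002]
contact_force: [0.2, -0.8, -0.5]
opening: 0.01
```

```bash
python3 - <<'E'
from h import *
rows([closeplan(a) for a in (0,)])
E
```

```text
t 32.2 pos [ 0.5966 -0.0077  0.08  ] q [ 0.7627  0.6468 -0.0019 -0.0016] F [ 0.2 -0.8 -0.5] op 0.01
case pos [[ 0.0294 -0.0357  0.08  ]]
   [-0.0003  0.0006  0.001 ] [-0.28  0.04 -0.15]
```

Press ~1.5 mm more until contact builds.

>>> {"method": "send_rows", "body": {
  "moves": [0,0,0.0005,0,0,0,0,0,0.001,0,0,0,0,0,0.0015,0,0,0,0,0,0.0018,0,0,0,0,0,0.0018,0,0,0]
}}

```text
clock: 32.62
tool_pos: [0.5966, -0.0077, 0.0794]
eef_rot: [0.763, 0.647, -0.002, -0.001]
contact_force: [-2.6, -0.7, 8.7]
opening: 0.001
```

```bash
python3 - <<'E'
from h import *
rows([closeplan(a) for a in (0,)])
E
```

```text
t 32.62 pos [ 0.5966 -0.0077  0.0794] q [ 0.7627  0.6468 -0.0018 -0.0014] F [-2.6 -0.7  8.7] op 0.001
case pos [[ 0.0294 -0.0357  0.0794]]
   [-0.0003  0.0006  0.0004] [-0.26  0.05 -0.15]
```

>>> {"method": "send_rows", "body": {
  "moves": [0,0,-0.03,0,0,0,0,0,-0.07,0,0,0,0,0,-0.11,0,0,0,0,0,-0.14,0,0,0,0,0,-0.14,0,0,0]
}}

```text
clock: 33.03
tool_pos: [0.6012, -0.0075, 0.2262]
eef_rot: [0.763, 0.647, 0.003, 0.002]
contact_force: [0.9, -0.3, 0.1]
opening: 0.011
```

```bash
python3 - <<'E'
from h import *
go(c2w([-.06,-.19,.2])[0],Rdown(80.75))
E
```

```text
t 33.03 pos [ 0.6012 -0.0075  0.2262] q [0.7627 0.6467 0.0034 0.0025] F [ 0.9 -0.3  0.1] op 0.011
  shift mm [-155.5  -93.7   25.1] rot deg [ 0.47 -0.11 -0.16]  dist 183 ang 0.5 | q [-0.05  0.7  -0.02  1.69  0.02  0.74 -0.25]
```

>>> {"method": "send_rows", "body": {
  "moves": [-0.035,-0.02,0,0.5,0,0,-0.07,-0.04,0,0.5,0,0,-0.105,-0.06,0,0.5,0,0,-0.14,-0.084,0,0.5,0,0,-0.155,-0.0935,0.01,0.5,0,0]
}}

```text
clock: 33.45
tool_pos: [0.4799, -0.1497, 0.2161]
eef_rot: [0.765, 0.645, -0.001, 0.0]
contact_force: [0.2, -0.4, -0.1]
opening: 0.007
```

```bash
python3 - <<'E'
from h import *
go(c2w([-.06,-.17,.124])[0],Rdown(80.75))
p=snap('scene');W=w2c(cloud(p).reshape(-1,3)); c=p['image'].reshape(-1,3)
overlay(p,[],'s21.png',(180,75,390,265),3.6)
m=(abs(W[:,0]+.06)<.03)&(W[:,1]>-.14)&(W[:,1]<-.1)&(W[:,2]>.085)&(c.min(1)>130); print((W[m]*1000).round()[:40:2], m.sum(),W[m].max(0),W[m].min(0))
m=(abs(W[:,0]-.03)<.08)&(abs(W[:,1])<.07)&(abs(W[:,2]-.055)<.02)
A=np.c_[W[m][:,:2],np.ones(m.sum())]; print('lid plane',np.linalg.lstsq(A,W[m][:,2],rcond=None)[0])
E
```

```text
t 33.45 pos [ 0.4799 -0.1497  0.2161] q [ 0.7646  0.6445 -0.0008  0.    ] F [ 0.2 -0.4 -0.1] op 0.007
  shift mm [24.8  2.8 92. ] rot deg [-0.06  0.08 -0.49]  dist 95 ang 0.5 | q [ 0.24  0.6  -0.05  1.98  0.05  0.56 -0.01]
[[ -75. -124.  110.]
 [ -71. -121.  112.]
 [ -66. -124.  110.]
 [ -70. -120.  110.]
 [ -74. -117.  110.]
 [ -64. -122.  111.]
 [ -68. -118.  110.]
 [ -72. -115.  108.]
 [ -59. -121.  112.]
 [ -64. -118.  110.]
 [ -69. -115.  107.]
 [ -56. -122.  109.]
 [ -60. -118.  109.]
 [ -62. -113.  111.]
 [ -50. -120.  113.]
 [ -57. -119.  107.]
 [ -60. -115.  108.]
 [ -48. -121.  110.]
 [ -51. -117.  111.]
 [ -56. -115.  107.]] 67 [-0.04225931 -0.11329147  0.11340659] [-0.07489262 -0.12446866  0.08504684]
lid plane [ 0.00163728 -0.00055574  0.05454913]
```

View pics/s21.png

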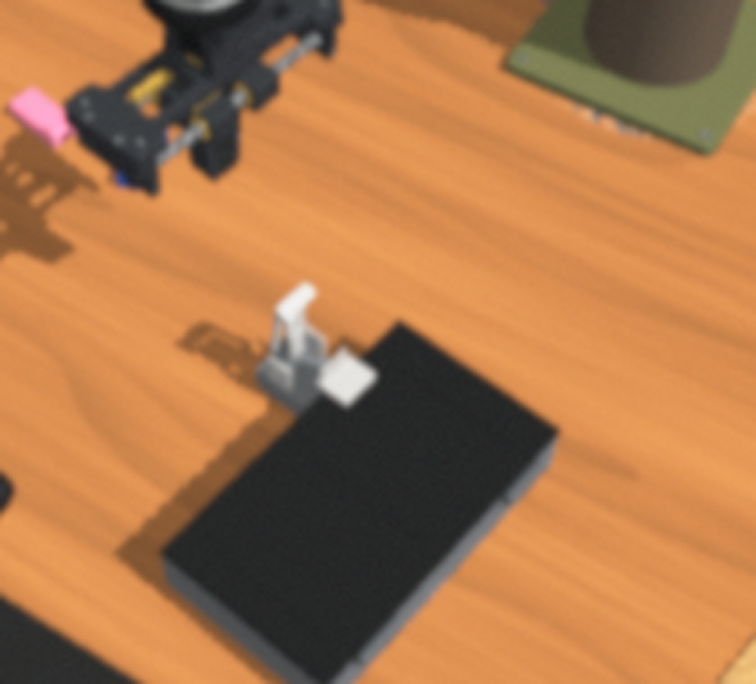

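>>> {"method": "send_rows", "body": {
  "moves": [0.01,0.003,0.03,0,0,0,0.02,0.003,0.06,0,0,0,0.024,0.003,0.08,0,0,0,0.0248,0.003,0.09,0,0,0,0.0248,0.003,0.092,0,0,0]
}}

```text
clock: 33.92
tool_pos: [0.4832, -0.1266, 0.1201]
eef_rot: [0.765, 0.644, -0.004, -0.003]
contact_force: [-0.4, 0.2, 0.5]
opening: 0.004
```

```bash
python3 - <<'E'
from h import *
go(c2w([-.06,-.107,.1245])[0],Rdown(80.75))
E
```

```text
t 33.92 pos [ 0.4832 -0.1266  0.1201] q [ 0.7651  0.6438 -0.0039 -0.003 ] F [-0.4  0.2  0.5] op 0.004
  shift mm [64.3  2.7 -4.6] rot deg [-0.55  0.11 -0.59]  dist 65 ang 0.8 | q [ 0.18  0.77 -0.03  2.05  0.06  0.32 -0.07]
```

>>> {"method": "send_rows", "body": {
  "moves": [0.008,0.0027,-0.0046,-0.5,0,-0.6,0.016,0.0027,-0.0046,-0.5,0,-0.6,0.024,0.0027,-0.0046,-0.5,0,-0.6,0.034,0.0027,-0.0046,-0.5,0,-0.6,0.044,0.0027,-0.0046,-0.5,0,-0.6]
}}

```text
clock: 34.33
tool_pos: [0.494, -0.0825, 0.1254]
eef_rot: [0.762, 0.648, -0.0, 0.001]
contact_force: [0.6, -0.2, 0.5]
opening: 0.002
```

```bash
python3 - <<'E'
from h import *
go(c2w([-.06,-.107,.1245])[0],Rdown(80.75))
p=snap('scene')
overlay(p,[],'s22.png',(210,105,330,225),5.5)
E
```

```text
t 34.33 pos [ 0.494  -0.0825  0.1254] q [ 7.616e-01  6.480e-01 -4.000e-04  7.000e-04] F [ 0.6 -0.2  0.5] op 0.002
  shift mm [19.  -0.2  0.8] rot deg [0.04 0.09 0.03]  dist 19 ang 0.1 | q [ 0.08  0.76 -0.02  2.06  0.04  0.32 -0.13]
```

View pics/s22.png

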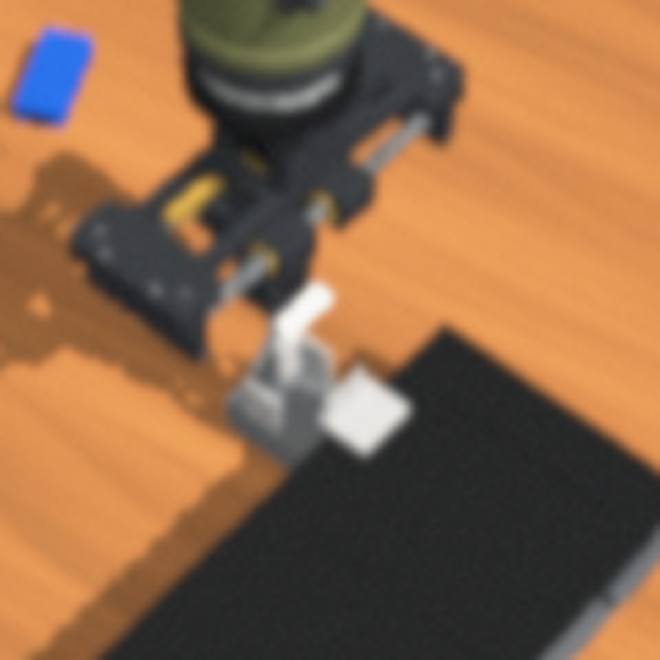

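Nearly at contact. Push on 22 mm.

>>> {"method": "send_rows", "body": {
  "moves": [0.005,0,0.001,0,0,0,0.01,0,0.001,0,0,0,0.015,0,0.001,0,0,0,0.019,0,0.001,0,0,0,0.022,0,0.001,0,0,0]
}}

```text
clock: 34.8
tool_pos: [0.498, -0.0575, 0.1241]
eef_rot: [0.76, 0.649, 0.0, -0.0]
contact_force: [0.5, 0.9, 0.5]
opening: 0.004
```

```bash
python3 - <<'E'
from h import *
s=st(); print(w2c(s['tool_pos']))
p=snap('scene')
overlay(p,[],'s23.png',(210,105,330,225),5.5)
E
```

```text
t 34.8 pos [ 0.498  -0.0575  0.1241] q [ 7.604e-01  6.494e-01  3.000e-04 -0.000e+00] F [0.5 0.9 0.5] op 0.004
[[-0.05986577 -0.10073593  0.12413949]]
```

View pics/s23.png

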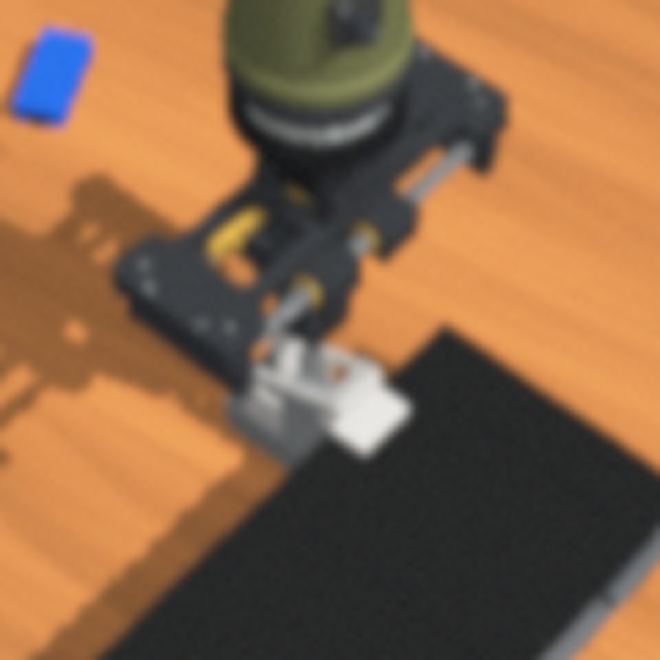

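>>> {"method": "send_rows", "body": {
  "moves": [0,0,-0.02,0,0,0,0,0,-0.05,0,0,0,-0.02,0,-0.08,0,0,0,-0.06,0,-0.1,0,0,0,-0.1,0,-0.12,0,0,0]
}}

```text
clock: 35.27
tool_pos: [0.4836, -0.1506, 0.2429]
eef_rot: [0.759, 0.651, 0.001, 0.0]
contact_force: [1.2, -0.6, -0.2]
opening: 0.005
```

```bash
python3 - <<'E'
from h import *
s=st(); print(w2c(s['tool_pos']))
p=snap('scene')
k=c2w([[-.074,-.08,.067],[-.046,-.08,.067]])
overlay(p,[(k[0],k[1],(0,0,255))],'s24.png',(235,125,315,205),8)
W=w2c(cloud(p).reshape(-1,3)); c=p['image'].reshape(-1,3)
m=(abs(W[:,0]+.06)<.02)&(W[:,1]>-.14)&(W[:,1]<-.045)&(W[:,2]>.05)&(W[:,2]<.12)&(c.min(1)>110)
Q=(W[m]*1000)
for y in range(-130,-45,4):
    z=Q[(Q[:,1]>=y)&(Q[:,1]<y+4)]; 
    if len(z): print(y,len(z),np.percentile(z[:,2],[5,50,95]).round())
for q in ['claw_tip','claw_end','keeper_top','lever_tip']:
    for d in imaging.pinpoint(q,p)[:2]: print(q,d['score'],np.array(d['point'])*[512,384])
E
```

```text
t 35.27 pos [ 0.4836 -0.1506  0.2429] q [7.591e-01 6.509e-01 1.100e-03 3.000e-04] F [ 1.2 -0.6 -0.2] op 0.005
[[-0.05913421 -0.19498082  0.24286853]]
-130 5 [53. 53. 55.]
-126 5 [53. 54. 84.]
-122 35 [55. 82. 94.]
-118 35 [53. 67. 88.]
-114 6 [58. 60. 62.]
-110 7 [55. 59. 62.]
-106 5 [61. 62. 65.]
-102 7 [63. 64. 65.]
-98 5 [64. 65. 67.]
-94 9 [65. 67. 70.]
-90 5 [68. 69. 72.]
-86 13 [64. 70. 72.]
-82 18 [56. 71. 75.]
-78 26 [55. 73. 76.]
-74 35 [55. 63. 72.]
-70 19 [54. 57. 60.]
-66 20 [55. 58. 59.]
-62 17 [55. 58. 59.]
-58 24 [52. 56. 60.]
-54 6 [54. 56. 57.]
claw_tip 0.69 [274.176  176.4864]
claw_end 0.68 [274.0224 178.9824]
claw_end 0.39 [363.776  337.3056]
lever_tip 0.45 [262.5024 165.1968]
lever_tip 0.32 [281.9072 217.1136]
```

View pics/s24.png

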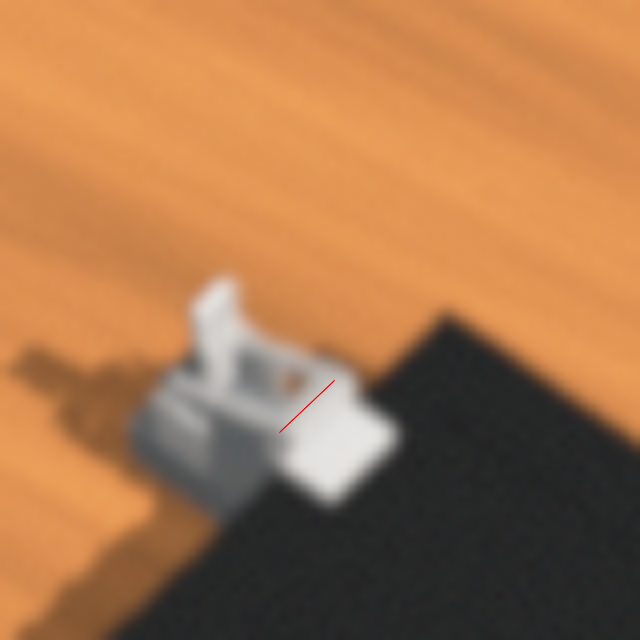

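```bash
cat >> h.py <<'E'
def levplan(th,s=.042,x=-.06,dn=0.):
    f=np.deg2rad(th); P=np.array([x,-.117-s*np.cos(f)+.0025*np.sin(f)+.009,.042+s*np.sin(f)+.0025*np.cos(f)+.025-dn])
    return c2w(P)[0],Rdown(80.75)
E
python3 - <<'E'
from h import *
go(c2w([-.06,-.094,.16])[0],Rdown(80.75))
E
```

```text
t 35.52 pos [ 0.483  -0.1503  0.2411] q [ 7.605e-01  6.493e-01  6.000e-04 -5.000e-04] F [-0.1  0.6  0.4] op 0.006
  shift mm [100.6   0.2  81.3] rot deg [ 0.   -0.09  0.23]  dist 129 ang 0.3 | q [ 0.24  0.57 -0.05  1.95  0.04  0.63  0.01]
```

>>> {"method": "send_rows", "body": {
  "moves": [0.03,0,0,0,0,0,0.065,0,0.01,0,0,0,0.095,0,0.03,0,0,0,0.1006,0,0.05,0,0,0,0.1006,0,0.06,0,0,0]
}}

```text
clock: 35.93
tool_pos: [0.498, -0.0449, 0.1787]
eef_rot: [0.757, 0.653, 0.0, -0.003]
contact_force: [0.2, 0.1, 0.3]
opening: 0.006
```

```bash
python3 - <<'E'
from h import *
go(c2w([-.06,-.094,.104])[0],Rdown(80.75))
E
```

```text
t 35.93 pos [ 0.498  -0.0449  0.1787] q [ 7.575e-01  6.529e-01  2.000e-04 -2.900e-03] F [0.2 0.1 0.3] op 0.006
  shift mm [-6.   2.1 74.7] rot deg [-0.24 -0.23  0.76]  dist 75 ang 0.8 | q [ 0.02  0.67 -0.03  2.02  0.03  0.46 -0.18]
```

>>> {"method": "send_rows", "body": {
  "moves": [-0.006,0.002,0.02,0,-0.2,0.7,-0.006,0.002,0.04,0,-0.2,0.7,-0.006,0.002,0.058,0,-0.2,0.7,-0.006,0.002,0.07,0,-0.2,0.7,-0.006,0.002,0.0735,0,-0.2,0.7]
}}

```text
clock: 36.35
tool_pos: [0.4972, -0.0486, 0.1026]
eef_rot: [0.76, 0.649, -0.003, -0.004]
contact_force: [-0.1, -0.3, 0.1]
opening: 0.007
```

```bash
python3 - <<'E'
from h import *
rows([levplan(a) for a in (95,85,75,65,55,45,35,25)])
p=snap('scene')
overlay(p,[],'s25.png',(220,105,330,215),6)
E
```

```text
t 36.35 pos [ 0.4972 -0.0486  0.1026] q [ 0.7604  0.6494 -0.0027 -0.0039] F [-0.1 -0.3  0.1] op 0.007
case pos [[-0.0622 -0.0921  0.1026]]
   [-0.0097  0.0021 -0.006 ] [-0.54 -0.05  0.25]
   [-0.0171  0.002  -0.0065] [-0.54 -0.05  0.25]
   [-0.0243  0.002  -0.0056] [-0.54 -0.05  0.25]
   [-0.0314  0.002  -0.0036] [-0.54 -0.05  0.25]
   [-0.0379  0.002  -0.0003] [-0.54 -0.05  0.25]
   [-0.0438  0.002   0.0041] [-0.54 -0.05  0.25]
   [-0.0489  0.002   0.0094] [-0.54 -0.05  0.25]
   [-0.0529  0.0021  0.0155] [-0.54 -0.05  0.25]
```

View pics/s25.png

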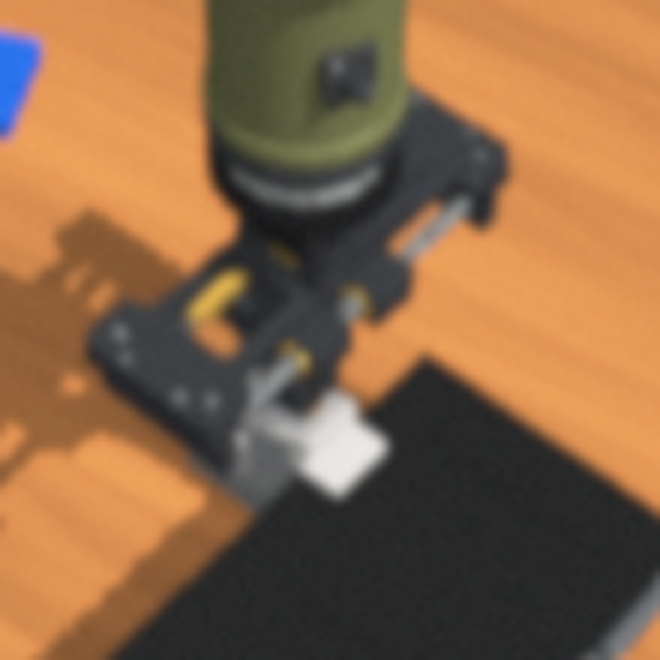

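>>> {"method": "send_rows", "body": {
  "moves": [-0.008,0.002,-0.002,-0.5,0,0,-0.014,0.002,-0.004,-0.5,0,0,-0.02,0.002,-0.004,-0.5,0,0,-0.026,0.002,-0.004,-0.5,0,0,-0.0314,0.002,-0.0036,-0.5,0,0]
}}

```text
clock: 36.82
tool_pos: [0.4948, -0.0812, 0.1073]
eef_rot: [0.761, 0.649, 0.001, 0.0]
contact_force: [-1.1, 1.1, -0.3]
opening: 0.003
```

```bash
python3 - <<'E'
from h import *
rows([levplan(a) for a in (65,58,50,42,34,26,18,10)])
E
```

```text
t 36.82 pos [ 0.4948 -0.0812  0.1073] q [7.608e-01 6.490e-01 8.000e-04 2.000e-04] F [-1.1  1.1 -0.3] op 0.003
case pos [[-0.0593 -0.1247  0.1073]]
   [ 0.0012 -0.0007  0.0012] [ 0.08 -0.05  0.18]
   [-0.0035 -0.0007  0.0034] [ 0.08 -0.05  0.18]
   [-0.0084 -0.0008  0.0065] [ 0.08 -0.05  0.18]
   [-0.0129 -0.0008  0.0104] [ 0.08 -0.05  0.18]
   [-0.0167 -0.0008  0.0148] [ 0.08 -0.05  0.18]
   [-0.02   -0.0008  0.0197] [ 0.08 -0.05  0.18]
   [-0.0225 -0.0008  0.025 ] [ 0.08 -0.05  0.18]
   [-0.0243 -0.0008  0.0306] [ 0.08 -0.05  0.18]
```

>>> {"method": "send_rows", "body": {
  "moves": [-0.0045,0,0.0034,0,0,0,-0.0094,0,0.0065,0,0,0,-0.014,0,0.0104,0,0,0,-0.018,0,0.0148,0,0,0,-0.022,0,0.0197,0,0,0]
}}

```text
clock: 37.23
tool_pos: [0.4915, -0.1032, 0.0872]
eef_rot: [0.761, 0.649, 0.001, 0.0]
contact_force: [1.5, 1.2, 0.8]
opening: 0.004
```

```bash
python3 - <<'E'
from h import *
rows([levplan(a) for a in (26,18,10,4,0)])
p=snap('scene')
overlay(p,[],'s26.png',(220,105,330,215),6)
E
```

```text
t 37.23 pos [ 0.4915 -0.1032  0.0872] q [7.608e-01 6.490e-01 1.000e-03 3.000e-04] F [1.5 1.2 0.8] op 0.004
case pos [[-0.059  -0.1469  0.0872]]
   [ 0.0023 -0.001  -0.0005] [ 0.11 -0.07  0.18]
   [-0.0002 -0.001   0.0048] [ 0.11 -0.07  0.18]
   [-0.002  -0.0011  0.0104] [ 0.11 -0.07  0.18]
   [-0.0028 -0.0011  0.0147] [ 0.11 -0.07  0.18]
   [-0.0031 -0.0011  0.0176] [ 0.11 -0.07  0.18]
```

View pics/s26.png

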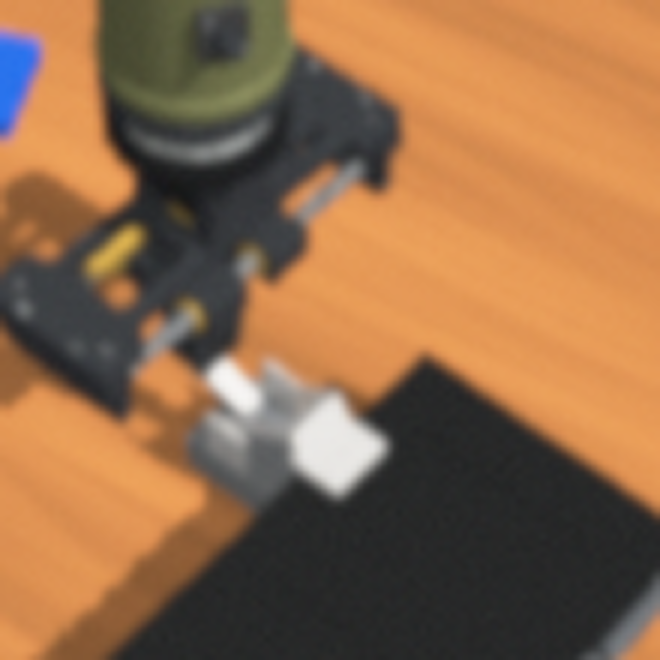

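>>> {"method": "send_rows", "body": {
  "moves": [-0.002,0,0.005,0,0,0,-0.005,0,0.0104,0,0,0,-0.007,0,0.0147,0,0,0,-0.008,0,0.0176,0,0,0,-0.008,0,0.019,0,0,0]
}}

```text
clock: 37.7
tool_pos: [0.4894, -0.1118, 0.0694]
eef_rot: [0.761, 0.649, 0.0, 0.0]
contact_force: [-4.9, 3.3, 44.5]
opening: 0.003
```

```bash
python3 - <<'E'
from h import *
s=st(); print(w2c(s['tool_pos']))
E
```

```text
t 37.7 pos [ 0.4894 -0.1118  0.0694] q [7.610e-01 6.487e-01 5.000e-04 2.000e-04] F [-4.9  3.3 44.5] op 0.003
[[-0.05966684 -0.15572094  0.06937101]]
```

>>> {"method": "send_rows", "body": {
  "moves": [0,0,-0.02,0,0,0,0,0,-0.05,0,0,0,-0.02,0,-0.08,0,0,0,-0.05,0,-0.12,0,0,0,-0.08,0,-0.16,0,0,0]
}}

```text
clock: 38.12
tool_pos: [0.4775, -0.1812, 0.2171]
eef_rot: [0.76, 0.65, 0.0, -0.0]
contact_force: [0.3, -0.9, 0.4]
opening: 0.007
```

>>> {"method": "send_rows", "body": {
  "moves": [-0.03,0,0,0,0,0,-0.06,0,0,0,0,0,-0.08,0,0,0,0,0,-0.08,0,0,0,0,0,-0.08,0,0,0,0,0]
}}

```text
clock: 38.53
tool_pos: [0.4643, -0.2612, 0.2167]
eef_rot: [0.761, 0.648, -0.0, -0.001]
contact_force: [-0.4, -0.1, -0.4]
opening: 0.005
```

```bash
python3 - <<'E'
from h import *
st()
p=snap('scene'); save(p['image'],'s28.png')
pv=c2w([-.06,-.117,.042])[0]; tip=c2w([-.06,-.167,.042])[0]
overlay(p,[],'s27.png',(235,125,315,205),8)
W=w2c(cloud(p).reshape(-1,3)); c=p['image'].reshape(-1,3)
m=(abs(W[:,0]+.06)<.022)&(W[:,1]>-.18)&(W[:,1]<-.045)&(W[:,2]>.03)&(W[:,2]<.12)&(c.min(1)>120)
Q=(W[m]*1000)
for y in range(-176,-50,6):
    z=Q[(Q[:,1]>=y)&(Q[:,1]<y+6)]; 
    if len(z): print(y,len(z),np.percentile(z[:,2],[5,50,95]).round())
for n in ('scene','top'):
    p=snap(n); W=w2c(cloud(p).reshape(-1,3))
    m=(abs(W[:,0]-.03)<.08)&(abs(W[:,1])<.07)&(abs(W[:,2]-.055)<.02)
    A=np.c_[W[m][:,:2],np.ones(m.sum())]; print('lid plane',np.linalg.lstsq(A,W[m][:,2],rcond=None)[0])
save(p['image'],'t28.png')
E
python3 drv.py
```

```text
t 38.53 pos [ 0.4643 -0.2612  0.2167] q [ 7.613e-01  6.485e-01 -1.000e-04 -6.000e-04] F [-0.4 -0.1 -0.4] op 0.005
-170 8 [42. 43. 44.]
-164 12 [43. 45. 47.]
-158 14 [44. 45. 48.]
-152 13 [42. 45. 47.]
-146 11 [43. 45. 47.]
-140 10 [41. 44. 46.]
-134 13 [38. 45. 48.]
-128 24 [38. 45. 50.]
-122 24 [41. 46. 50.]
-116 23 [36. 47. 51.]
-110 13 [33. 48. 52.]
-104 7 [54. 56. 59.]
-98 5 [59. 60. 63.]
-92 14 [65. 68. 72.]
-86 42 [56. 69. 74.]
-80 37 [55. 58. 68.]
-74 27 [54. 57. 60.]
-68 25 [54. 57. 59.]
-62 26 [55. 58. 60.]
-56 15 [54. 56. 59.]
lid plane [ 0.00103349 -0.00024981  0.05457564]
lid plane [0.00169209 0.00033187 0.05485048]
```

View pics/s27.png

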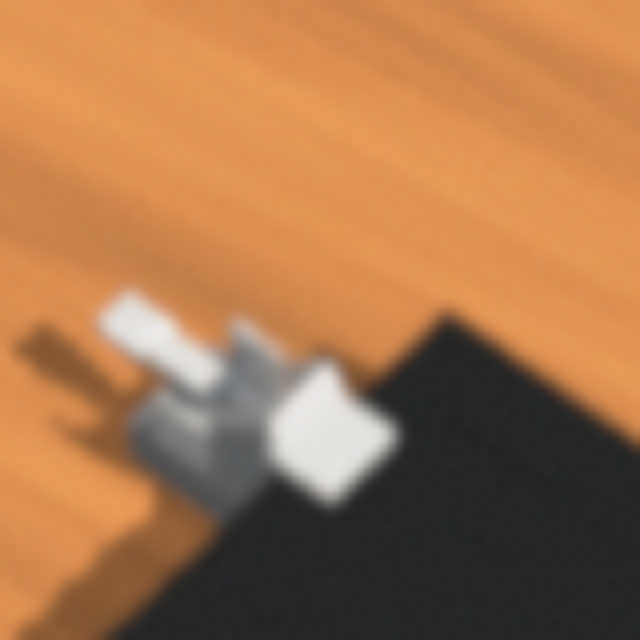

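View pics/s28.png

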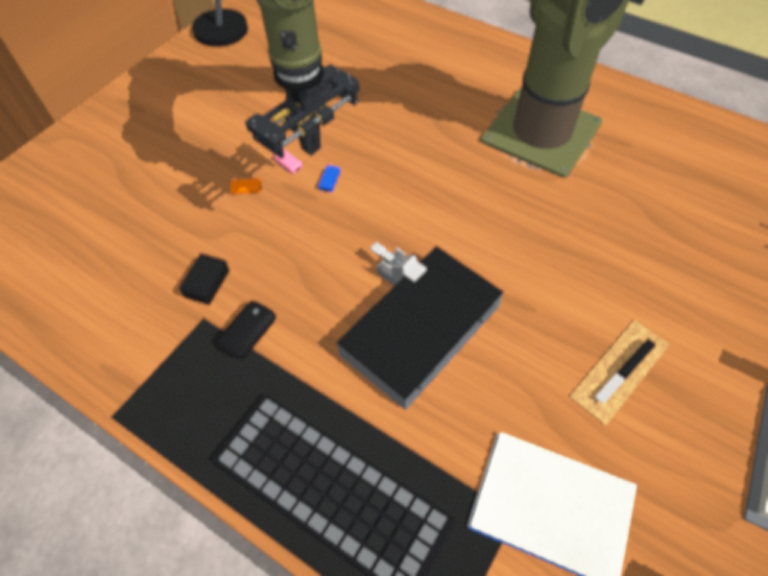

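View pics/t28.png

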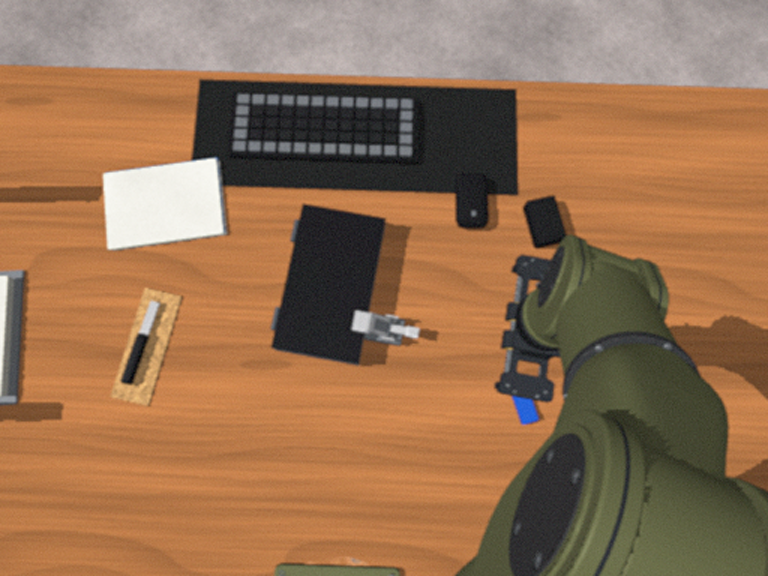

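```bash
python3 - <<'E'
from h import *
p=snap('scene'); t=snap('top')
for n,q in (('s',p),('t',t)):
    W=w2c(cloud(q).reshape(-1,3)); c=q['image'].reshape(-1,3)
    m=(abs(W[:,0]+.06)<.025)&(W[:,1]>-.11)&(W[:,1]<-.065)&(W[:,2]>.062)&(W[:,2]<.12)
    print(n,*[tuple(a) for a in (W[m]*1000).round().astype(int)])
    for k in ['claw_tip','claw_end','keeper_top','claw_pin','lever_tip']:
        for d in imaging.pinpoint(k,q)[:2]: 
            u=np.array(d['point'])*[512,384]; print(k,round(d['score'],2),u.round(1),(w2c(ray(q,*u,.068))*1000).round())
    for k in ['claw','lever','lid']:
        for d in imaging.silhouettes(k,q)[:1]: print(k,round(d['score'],2),d['pixels'].sum(),np.round(np.array(d['box'])*[512,384,512,384]))
def claw(sa,ky=0):
    pin=np.array([-.117-.014*np.cos(np.deg2rad(50)),.042-.014*np.sin(np.deg2rad(50))]);a=np.deg2rad(sa)
    u=np.array([np.cos(a),np.sin(a)]); n=np.array([np.sin(a),-np.cos(a)]); e=pin+.06*u; return e,e+.009*n
for a in (36,38,40,42,44,46,48): print(a,[x.round(4) for x in claw(a)])
im=lambda q,b,nm,s:overlay(q,[],nm,b,s)
im(p,(255,150,300,195),'s29.png',14); im(t,(225,195,285,240),'t29.png',12)
E
```

```text
s (np.int64(-73), np.int64(-94), np.int64(64)) (np.int64(-73), np.int64(-91), np.int64(67)) (np.int64(-72), np.int64(-87), np.int64(71)) (np.int64(-73), np.int64(-84), np.int64(74)) (np.int64(-76), np.int64(-83), np.int64(72)) (np.int64(-67), np.int64(-89), np.int64(70)) (np.int64(-69), np.int64(-88), np.int64(70)) (np.int64(-69), np.int64(-84), np.int64(72)) (np.int64(-72), np.int64(-83), np.int64(71)) (np.int64(-75), np.int64(-82), np.int64(68)) (np.int64(-66), np.int64(-92), np.int64(65)) (np.int64(-65), np.int64(-88), np.int64(69)) (np.int64(-65), np.int64(-84), np.int64(74)) (np.int64(-67), np.int64(-82), np.int64(73)) (np.int64(-71), np.int64(-82), np.int64(68)) (np.int64(-73), np.int64(-80), np.int64(68)) (np.int64(-75), np.int64(-79), np.int64(67)) (np.int64(-60), np.int64(-90), np.int64(68)) (np.int64(-61), np.int64(-87), np.int64(69)) (np.int64(-62), np.int64(-84), np.int64(72)) (np.int64(-64), np.int64(-83), np.int64(70)) (np.int64(-65), np.int64(-80), np.int64(72)) (np.int64(-68), np.int64(-80), np.int64(69)) (np.int64(-72), np.int64(-79), np.int64(65)) (np.int64(-76), np
[... 5629 characters left out ...]
 91.4 226.2] [[-162.  290.   68.]]
claw_pin 0.56 [265.3 219.4] [[ -62. -135.   68.]]
lever_tip 0.72 [ 97.9 229.4] [[-167.  272.   68.]]
lever_tip 0.49 [280.6 223.7] [[ -66. -174.   68.]]
claw 0.56 95 [249. 216.  17.  16.]
lever 0.74 235 [260. 217.  37.  15.]
lid 0.79 5712 [219. 191.  79. 104.]
36 [array([-0.0775,  0.0665]), array([-0.0722,  0.0593])]
38 [array([-0.0787,  0.0682]), array([-0.0732,  0.0611])]
40 [array([-0.08  ,  0.0698]), array([-0.0743,  0.0629])]
42 [array([-0.0814,  0.0714]), array([-0.0754,  0.0647])]
44 [array([-0.0828,  0.073 ]), array([-0.0766,  0.0665])]
46 [array([-0.0843,  0.0744]), array([-0.0778,  0.0682])]
48 [array([-0.0859,  0.0759]), array([-0.0792,  0.0698])]
```

View pics/s29.png

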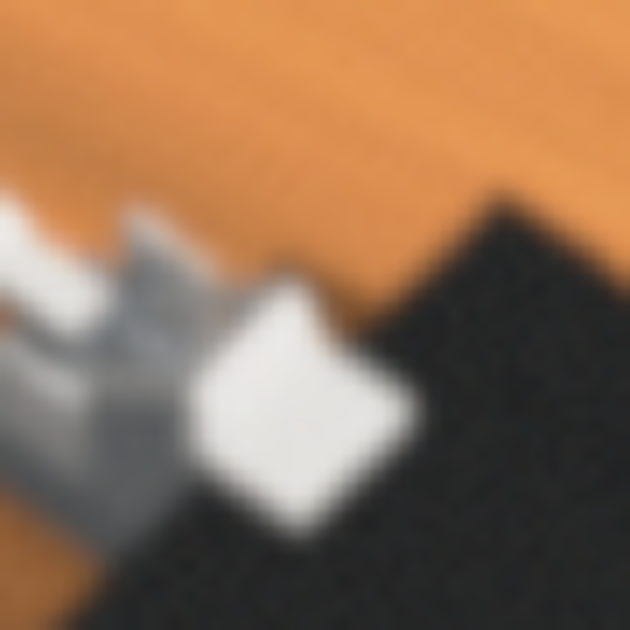

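View pics/t29.png

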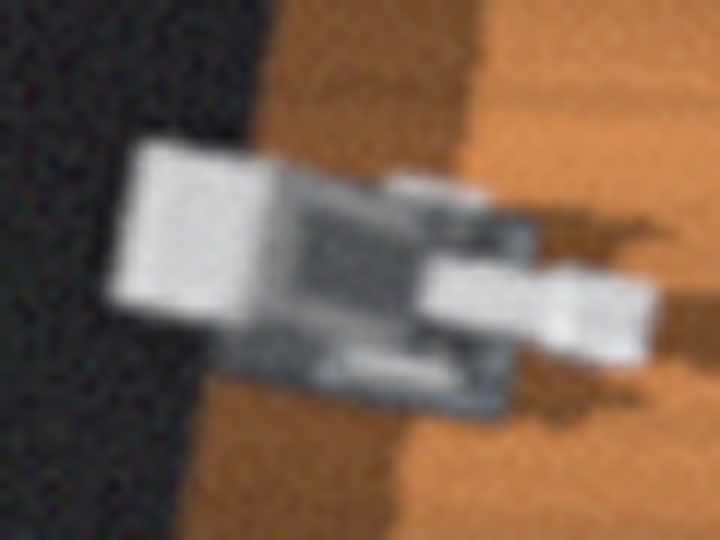

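```bash
python3 - <<'E'
from h import *
acc={'s':[], 't':[]}
for k in range(4):
  for n,nm in (('s','scene'),('t','top')):
    q=snap(nm); W=w2c(cloud(q).reshape(-1,3)); acc[n].append(W[(abs(W[:,0]+.06)<.014)&(W[:,1]>-.105)&(W[:,1]<-.06)&(W[:,2]>.05)]*1000)
for n in acc:
    Q=np.concatenate(acc[n]); print(n)
    for y in range(-104,-62,2):
        z=Q[(Q[:,1]>=y)&(Q[:,1]<y+2)][:,2]
        if len(z): print('  ',y+1,len(z),np.percentile(z,[10,50,90]).round(1))
# side-rails strap fit
for n,nm in (('s','scene'),('t','top')):
    q=snap(nm); W=w2c(cloud(q).reshape(-1,3)); 
    m=(abs(W[:,0]+.06)<.018)&(W[:,1]>-.107)&(W[:,1]<-.087)&(W[:,2]>.045); f=np.polyfit(W[m,1],W[m,2],1); print(n,m.sum(),'angle',np.rad2deg(np.arctan(f[0])),'z at -.087',np.polyval(f,-.087))
E
python3 blade.py
```

```text
s
   -103 5 [53.8 54.5 56.8]
   -101 7 [55.7 55.9 58. ]
   -99 8 [57.2 59.  59.8]
   -97 8 [60.1 61.  61.7]
   -95 2 [60.3 60.9 61.5]
   -93 7 [63.6 65.1 66.6]
   -91 18 [64.8 66.1 67.6]
   -89 11 [67.  68.1 70. ]
   -87 22 [67.7 70.4 71.8]
   -85 13 [62.1 70.8 73.1]
   -83 41 [65.8 71.5 74.2]
   -81 69 [56.9 67.9 72.3]
   -79 58 [56.8 64.  68.9]
   -77 35 [54.4 57.8 63.3]
   -75 25 [55.2 56.9 58.9]
   -73 24 [55.  57.  59.8]
   -71 27 [55.2 57.6 59.5]
   -69 25 [56.  57.8 59.6]
   -67 31 [55.6 57.6 59. ]
   -65 23 [56.4 57.1 59.1]
   -63 31 [56.  57.3 58.9]
t
   -103 12 [53.1 55.9 58.2]
   -101 9 [55.3 56.7 59.3]
   -99 8 [57.3 59.9 61.5]
   -97 16 [57.9 60.5 62.5]
   -95 12 [61. 63. 64.]
   -93 7 [63.4 64.3 67.8]
   -91 23 [65.3 66.9 68.5]
   -89 40 [65.5 67.9 69.8]
   -87 36 [67.8 70.2 73.5]
   -85 33 [69.5 71.9 73.9]
   -83 31 [69.7 72.6 75.2]
   -81 33 [67.2 70.2 72.9]
   -79 26 [63.7 65.4 68.4]
   -77 35 [55.8 59.1 63.6]
   -75 33 [55.6 58.1 59.6]
   -73 31 [55.4 57.8 59.8]
   -71 34 [55.5 57.9 59.8]
   -69 37 [56.2 57.7 59.5]
   -67 34 [55.4 57.5 59.5]
   -65 30 [54.3 57.7 60.1]
   -63 34 [54.2 57.4 60.2]
s 29 angle 43.33548186985478 z at -.087 0.07011711528643606
t 50 angle 40.946724093385335 z at -.087 0.06955720630814753
top 232 138 dark c [0.4321 0.3632] len 0.085 lite c [0.5053 0.3489] len 0.058 sep 0.0746 yaw cc -11.1 pca -13.7
  grip est from dark [0.4419 0.3613]  from lite(30 behind tip ->-65) [0.4415 0.3614]
scene 160 143 dark c [0.4362 0.367 ] len 0.084 lite c [0.5049 0.35  ] len 0.061 sep 0.0708 yaw cc -13.8 pca -13.7
  grip est from dark [0.4459 0.3646]  from lite(30 behind tip ->-65) [0.4418 0.3656]
```

```bash
python3 - <<'E'
from h import *
st(); print(r.finish_job())
E
```

```text
t 40.38 pos [ 0.465  -0.2602  0.2171] q [ 7.603e-01  6.495e-01  1.000e-04 -3.000e-04] F [-0.6 -0.7 -0.1] op 0.007
the job is handed in; nothing more can be done
None
```

I did the whole job in the order asked and handed it in at 40 s; no verdict came back.

- **Lid:** I pried it loose at the notch with the blade, then used the blade to open it to about 103°. The blade went back on its cork mat.
- **Drives:** only two aluminium drives were present. Both lie flat side by side on the case floor, and none are left on the desk. I left the blue, orange and pink look-alikes alone.
- **Latch:** I shut the lid, tipped the claw over the keeper with the lever up, then swung the lever down.

**Last checks**
- The lid reads flat at 54.6 mm in both cameras, so it is shut.
- The lever's top is level at about 45 mm, fully down.
- The blade is on the mat within a few millimetres of where it started.
- The mouse, adapter and notebooks look unmoved in the pictures; I did not measure them.

**Not certain**
- **Claw:** I could not see the hook tip itself. I infer it is hooked because the strap lies at about 42° across the keeper and the surface behind it drops well below the lip's top. One fit of the strap's end put the tip nearer the lip's top, within camera error.
- **Forces:** setting down the first drive peaked at 31 N. Pressing the lever against its stop read 44.5 N at the fingertips, above the 40 N limit stated for the arm and gripper body. The wrist force stayed far below 120 N.

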